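# Assemble the filter unit on a vacuum manifold

### The job

Set up the two-port filtration manifold: press the stopper home in the port at the blind end, and on the port at the tap end build the filter unit in place, one piece after another from the bottom up: first the filter support, then the funnel on it, then the cover on the funnel, each let go fully seated, centred and upright before the next is added. Set the pieces down rather than drop them, knock nothing over, and leave the tube rack, tip box, sample cup and Petri dish where they are.

Things in the scene. Friction and masses are not known exactly. Their poses are not given: they have to be found in the camera images.
- port_tap_end (a point): Port next to the brass tap (black lever, top 69 mm up; its hose nozzle ends 87 mm from this port). Manifold: fixed steel tube, 32 mm thick, 190 long, axis 40 mm up, pointing any way, with two open stubs 130 mm apart: 36 mm outside, 29 bore, 25 deep, mouths 80 mm above the bench. Point: centre of the mouth at rim height; z up, x along the tube from blind to tap end.
- port_blind_end (a point): The other, identical port of the manifold, next to the tube's plain closed end, which is 34 mm beyond it. Point: centre of the stub's mouth at rim height, 80 mm above the bench; z up, x along the tube towards the tap end.
- stopper_mid (a point): Solid ivory silicone stopper, 40 mm tall: a foot 26 mm across and 20 long with bevelled lower edge, above it a plain head 44 mm across and 20 thick. The foot goes loosely into a port until the head rests on the rim (the point is then level with the rim). About 55 g. Round; starts upright on the bench. Point: on its axis, half-way up.
- support_mid (a point): Filter support, 45 mm tall: ivory foot 26 mm across and 20 long with bevelled lower edge; steel head 58 mm across and 20 thick with two dark grooves; on top a dark bevelled filter disc 44 mm across, 5 high. The foot goes loosely into a port until the head rests on the rim (the point is then 2.5 mm above the rim). About 260 g. Round; starts upright on the bench. Point: on its axis, half-way up.
- funnel_mid (a point): Straight steel funnel, a tube open at both ends, 85 mm tall, 54 mm outside, 46 inside; round its lowest 14 mm a 58 mm collar with a 50 mm mouth. The collar drops over the filter disc and rests on the support's head (the point is then 60 mm above the support's). Collar down. About 240 g. Round; starts upright on the bench. Point: on its axis, half-way up.
- cover_mid (a point): Steel funnel cover, 33 mm tall: underneath a step 41 mm across, 5 high; a disc 60 mm across, 4 thick (its top 9 mm above the underside); on it a black upright knob 18 mm across, 24 high, to hold it by. The step enters the funnel, the disc rests on its rim (the point is then 54 mm above the funnel's). About 100 g. Round; starts upright on the bench. Point: on its axis, half-way up.
- tube_rack: Bystander: steel rack, 68 x 200 mm, of blood tubes with yellow and blue caps, 106 mm high in all. Origin at the centre of its underside.
- tip_box: Bystander: closed blue plastic tip box, 84 x 120 mm, 69 mm high. Origin at the centre of its underside.
- sample_cup: Bystander: white plastic sample cup with a blue screw lid, 67 mm across, 70 mm high. Origin at the centre of its underside.
- petri_dish: Bystander: closed round Petri dish with pale agar, 60 mm across, 15 mm high. Origin at the centre of its underside.

How it is judged (in metres and radians):
On the way, in this order (a step that is already met when the one before it is completed fails the run):
1. the filter support is fully seated in the port at the tap end and let go (horizontal distance between support_mid and port_tap_end below 0.004 m and z of support_mid in the frame of port_tap_end between -0.0005 and 0.0055 m and angle between support_mid's own z axis and vertical below 0.06 rad and contact force between support and the fingers below 0.02 N), for 0.2 s.
2. the funnel is seated on the support in that port and let go (horizontal distance between support_mid and port_tap_end below 0.004 m and z of support_mid in the frame of port_tap_end between -0.0005 and 0.0055 m and angle between each of support_mid, funnel_mid's own z axis and vertical below 0.06 rad and horizontal distance between funnel_mid and support_mid below 0.005 m and z of funnel_mid in the frame of support_mid between 0.057 and 0.063 m and contact force between funnel and the fingers below 0.02 N), for 0.2 s.
3. the cover is seated on the funnel and let go (horizontal distance between support_mid and port_tap_end below 0.004 m and z of support_mid in the frame of port_tap_end between -0.0005 and 0.0055 m and angle between each of support_mid, funnel_mid, cover_mid's own z axis and vertical below 0.06 rad and horizontal distance between funnel_mid and support_mid below 0.005 m and z of funnel_mid in the frame of support_mid between 0.057 and 0.063 m and horizontal distance between cover_mid and funnel_mid below 0.005 m and z of cover_mid in the frame of funnel_mid between 0.051 and 0.057 m and contact force between cover and the fingers below 0.02 N), for 0.2 s.
At the end, for the whole second after the job is handed in: Support in the tap-end port and stopper in the blind-end port (centred within 4 mm), funnel on the support and cover on the funnel (centred within 5 mm); every piece within 3 mm of its seated height, upright within 0.06 rad, at rest (under 0.02 m/s) (horizontal distance between support_mid and port_tap_end below 0.004 m and z of support_mid in the frame of port_tap_end between -0.0005 and 0.0055 m and angle between each of support_mid, funnel_mid, cover_mid, stopper_mid's own z axis and vertical below 0.06 rad and horizontal distance between funnel_mid and support_mid below 0.005 m and z of funnel_mid in the frame of support_mid between 0.057 and 0.063 m and horizontal distance between cover_mid and funnel_mid below 0.005 m and z of cover_mid in the frame of funnel_mid between 0.051 and 0.057 m and horizontal distance between stopper_mid and port_blind_end below 0.004 m and z of stopper_mid in the frame of port_blind_end between -0.003 and 0.003 m and linear speed of each of stopper, support, funnel, cover below 0.02 m/s); the robot touches nothing.
It fails at once if the tube rack, tip box, sample cup or Petri dish is shifted by more than 20 mm (distance of any of tube_rack, tip_box, sample_cup, petri_dish from where it was at the start of the episode above 0.02 m).
It fails at once if one of the four pieces is knocked over (leans more than 40 degrees) (angle between any of stopper_mid, support_mid, funnel_mid, cover_mid's own z axis and vertical above 0.7 rad).
It fails at once if one of the four pieces is dropped (falls free of the fingers faster than 0.7 m/s, a fall of about 25 mm) ((linear speed of stopper above 0.7 m/s and contact force between stopper and the fingers below 0.02 N) or (linear speed of support above 0.7 m/s and contact force between support and the fingers below 0.02 N) or (linear speed of funnel above 0.7 m/s and contact force between funnel and the fingers below 0.02 N) or (linear speed of cover above 0.7 m/s and contact force between cover and the fingers below 0.02 N)).
It also fails if it takes over 128 s, if anything falls off the work surface, if the arm or the gripper's body presses on something with over 40 N, if the wrist force passes 120 N, or if a joint passes its speed limit or range.

### The arm

A 6-joint arm with a two-finger parallel gripper is mounted at the origin on the work surface. World frame = base frame: x ahead of the robot, y to its left, z up, the work surface at z = 0. Lengths are in m, angles in degrees, forces in N, time in s.
With the tool pointing down it reaches from about 0.4 to 0.825 m from the base axis. Payload 7 kg.
Tool frame: the origin (TCP) lies on the mounting face of the last link; the fingertips stand 178 mm ahead of it and the grasp point (between the pads) lies 159 mm ahead of it (ctrl.tip_extent is the distance from the TCP to the fingertips, in m); z points along the fingers, y is the direction in which the jaws open and shut (so a half turn about z gives the same grasp; the last joint's range is limited). The gripper opens to 88 mm and grips with 3 to 60 N. Pads are 19 mm wide; open, the fingers measure 130 mm over their backs; the gripper's body (78 mm by 193 mm) begins 47 mm behind the grasp point.
Start: joints at [90.189, 20.546, 0.682, 0, -70.136, -16.507], TCP at [0.19, 0.648, 0.405] pointing down, gripper open.
Joint ranges: [-176.03, 176.03], [-82.01, 121.73], [-58.28, 71.71], [-173.87, 95.51], [-174.79, -0.11], [-173.66, 173.66]. Speed limits (degrees/s): [136.94, 136.94, 172.46, 180, 180, 180].

### API

Orientations are given as [roll, pitch, yaw] about the fixed x, y, z axes, in that order (R = Rz(yaw) Ry(pitch) Rx(roll)).
In Python, from plant import ctrl gives the robot as it stands. The module is installed in compiled form; this text tells all that it offers.
- The arm moves only by the tool carry_out, never from a script. Its argument "moves" is text: rows parted by semicolons, each of 7 numbers parted by spaces: the finger opening in m, from 0 to 0.0876, then the shift along the tool's x, y, z in m, then the turn, a rotation vector about the tool's x, y, z in rad. A call has 1 to 20 rows; each row is the pose to reach, as a shift and turn from the pose commanded when the call began, along the tool's axes at that moment; what a row does not reach only later rows make up. A row lasts 1/10 s, in which the tool goes at most 50 mm and 8.59 degrees, less where a joint would pass 70% of its speed; a pose out of reach is approached as far as the arm can. A call with a gripper value outside its range is refused whole. The fingers move at their own pace and stop on an object; the grip force is fixed at half the most. Time passes only in rows, so rows that repeat a pose let the fingers close. It gives the time, the measured TCP pose, the force and the opening at its end, in the units of the state.
- ctrl.get_obs(): the state, without advancing time (a new reading comes with each control period).
- ctrl.snapshot(name): name is "scene" or "top" or "wrist"; returns a dict with "image" (384x512x3 uint8, red, green, blue), "K" (3x3 intrinsics, pixels), "k1" (the pictures are not rectified: a ray, as slopes to the right and down, at radius r is drawn at 1 + k1 r^2 times it, then the intrinsics apply), "R" (3x3) and "t" (3): a world point X has camera coordinates R X + t. Camera axes: x right, y down, z forward; pixel columns grow to the right and rows downward; lengths in m; the calibration is good to about 2 mm. A picture is of the moment at which its call begins. There is no depth.
- ctrl.close_job(): hands the job in, once; it reports no verdict.
Trained networks look in a picture, given as the dict that the camera call returned (one of the last four; its "shot" number tells which), for a name from the list of things; names that differ only in an ending like _2 or _b are one class to them, and where a whole thing is asked for, a point or a joint stands for the part that bears it (a point fixed in the world has none). Each returns a list of dicts, best first, with "confidence" (0 to 1); they miss things now and then, are a little off and sometimes report something else, mostly with a low value. They report only what shows in the picture. A call takes as long as a camera call.
- ctrl.recognise(picture, label): "extent" ([left, top, right, bottom] in pixels, round what is visible of it).
- ctrl.trace(picture, label): "region" (384x512 bool, what is visible of it) and "extent" ([left, top, right, bottom] in pixels, round what is visible of it).
- ctrl.mark_of(picture, label): "at" ([row, column] in pixels: a listed point, or the origin of a listed thing).
The state is a dict: "clock": time; "joint_pos": joint angles; "qvel": joint speeds; "tau": joint torques, N m; "tool_pos": TCP position; "orientation": TCP orientation; "force": force on the tool from outside, world axes, zero at the start; "moment": the same for the moment, N m; "opening": finger opening in m.
Only numpy, scipy, OpenCV 4.12 (cv2) and the standard library are available. Lean on these libraries where they do the work, as an engineer would, in place of code of your own. Each camera call takes 0.05 s, during which the arm holds its last target.

## Working session

There is one attempt and no reset: what is moved stays moved. The work goes in short steps, Python scripts to look and compute and a tool call to move; the robot and the scene stay as the last step left them, time stands still between calls to the robot, and variables do not carry over. Pictures are saved under pics/ and viewed, and the job is handed in when it is done.

Besides the shell and the picture viewer there is one more tool, called after "Call:" by a JSON object that holds its "fn" and its "kwargs". carry_out: Moves the arm, as the interface text tells. Its arguments: {"type":"object","properties":{"moves":{"type":"string"}},"required":["moves"]}

```bash
mkdir -p pics; ls
cat > h.py <<'E'
import numpy as np, cv2
from plant import ctrl
from scipy.spatial.transform import Rotation as Ro
def save(s,n): cv2.imwrite(f'pics/{n}.png',cv2.cvtColor(s['image'],cv2.COLOR_RGB2BGR))
def ray(s,u,v):
    K=s['K'];xd=np.array([(u-K[0,2])/K[0,0],(v-K[1,2])/K[1,1]]);x=xd.copy()
    for _ in range(30): x=xd/(1+s['k1']*(x@x))
    d=s['R'].T@np.array([x[0],x[1],1]);c=-s['R'].T@s['t'];return c,d/np.linalg.norm(d)
def atz(s,u,v,z):
    c,d=ray(s,u,v);return c+d*(z-c[2])/d[2]
def proj(s,X):
    p=s['R']@np.asarray(X)+s['t'];x=p[:2]/p[2];x=x*(1+s['k1']*(x@x));K=s['K'];return np.array([K[0,0]*x[0]+K[0,2],K[1,1]*x[1]+K[1,2]])
def tri(rs):
    A=np.zeros((3,3));b=np.zeros(3)
    for c,d in rs:
        P=np.eye(3)-np.outer(d,d);A+=P;b+=P@c
    X=np.linalg.solve(A,b);return X,[float(np.linalg.norm((np.eye(3)-np.outer(d,d))@(X-c))) for c,d in rs]
NAMES=['port_tap_end','port_blind_end','stopper_mid','support_mid','funnel_mid','cover_mid','tube_rack','tip_box','sample_cup','petri_dish']
E
python3 - <<'E'
from h import *
S={n:ctrl.snapshot(n) for n in ('scene','top','wrist')}
for n,s in S.items(): save(s,n+'0'); print(n,s['k1'],s['K'][0,0],(-s['R'].T@s['t']).round(3))
for l in NAMES:
    rs=[]
    for n,s in S.items():
        m=ctrl.mark_of(s,l)
        for q in m[:2]:
            print(l,n,np.round(q['at'],1),round(q['confidence'],2))
        if m and n!='x' and m[0]['confidence']>.4: rs.append(ray(s,m[0]['at'][1],m[0]['at'][0]))
    if len(rs)>1: X,e=tri(rs);print('   ->',X.round(4),np.round(e,4))
print(ctrl.get_obs(),ctrl.tip_extent)
E
```

```text
pics
scene -0.05612123583075063 364.5290594322098 [1.208 0.176 0.853]
top -0.031988648128208425 393.89873952898705 [ 0.369 -0.     1.17 ]
wrist -0.025606103163731308 266.2880345703395 [0.268 0.624 0.384]
port_tap_end scene [206.8 263.1] 0.93
port_tap_end top [177.8 253.6] 0.77
port_tap_end top [187.2 165.1] 0.54
   -> [0.6063 0.0345 0.0832] [0.0013 0.0013]
port_blind_end scene [180.  234.6] 0.82
port_blind_end top [206.8 286.2] 0.95
   -> [ 0.5255 -0.063   0.0798] [0.0054 0.0054]
stopper_mid scene [235.  359.8] 0.61
stopper_mid top [193.5 164.6] 0.65
   -> [0.577  0.3069 0.0024] [0.0017 0.0017]
support_mid scene [156.7 187.7] 0.56
support_mid scene [178.7 347.4] 0.33
support_mid top [249.2 361.6] 0.73
   -> [ 0.407  -0.2744  0.0175] [0.0035 0.0035]
funnel_mid scene [176.4 345.1] 0.91
funnel_mid scene [208.3 262.8] 0.61
funnel_mid top [252.2 181.6] 0.64
   -> [0.3998 0.2415 0.0433] [0.0025 0.0025]
cover_mid scene [186.6 157.2] 0.71
cover_mid top [198.  368.7] 0.66
   -> [ 0.5588 -0.3082  0.0217] [0.0035 0.0035]
tube_rack scene [248.6 138.5] 0.76
tube_rack scene [176.3 343.9] 0.68
tube
[... 440 characters left out ...]
-> [ 0.4132 -0.46    0.0032] [0.0019 0.0019]
{'clock': 1.65, 'joint_pos': array([ 9.01895655e+01,  2.05459813e+01,  6.81290843e-01,  1.18612682e-03,
       -7.01359574e+01, -1.65063055e+01]), 'qvel': array([ 0.04646078,  0.00544337, -0.0052687 , -0.04771864, -0.0281681 ,
        0.03691564]), 'tau': array([-1.61179698e-03, -5.82365835e+01,  2.93307567e+01,  7.00285435e+00,
        1.25496474e-02, -3.93467496e-05]), 'tool_pos': array([0.18966172, 0.64778179, 0.40466417]), 'orientation': array([ 1.79999696e+02, -1.25366863e-03, -1.63163369e+01]), 'force': array([0.03919131, 0.87587779, 0.48979721]), 'moment': array([-0.04918247, -0.00450046,  0.02327319]), 'opening': 0.0877359177673555} 0.1781
```

View pics.

View pics/scene0.png

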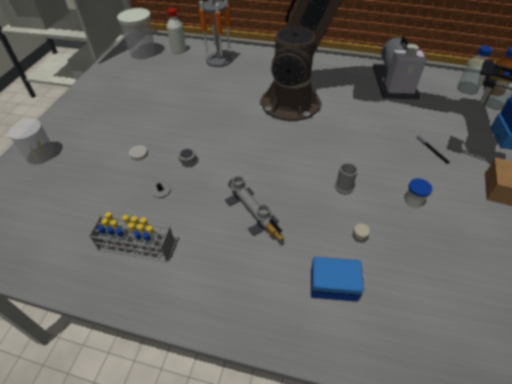

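View pics/top0.png

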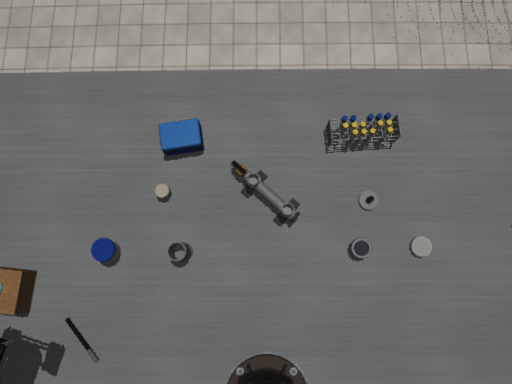

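View pics/wrist0.png

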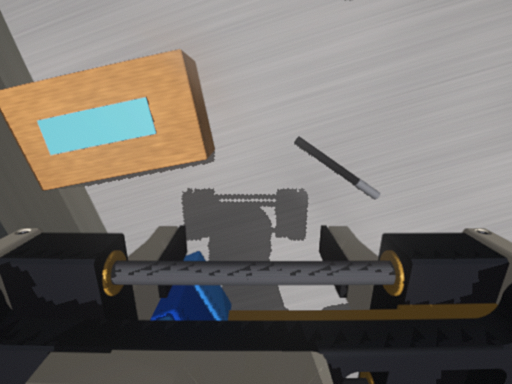

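```bash
cat >> h.py <<'E'
def pose():
    o=ctrl.get_obs();return o['tool_pos'],Ro.from_euler('xyz',o['orientation'],degrees=True),o
def mv(xyz,yaw,p=None):
    p,R,o=pose() if p is None else p
    d=R.inv().apply(np.asarray(xyz)-p);r=(R.inv()*Ro.from_euler('xyz',[180,0,yaw],degrees=True)).as_rotvec()
    print('shift',d.round(4),'rot',r.round(4),'dist',np.linalg.norm(d).round(3));return d,r
E
python3 - <<'E'
from h import *
s=ctrl.snapshot('wrist');p,R,o=pose()
Rt=R.as_matrix();c=-s['R'].T@s['t'];print('cam in tool',Rt.T@(c-p),'\naxes', Rt.T@s['R'].T, s['K'])
mv([0.577,0.307,0.36],-130)
# pixel of point at grasp axis
for h in (.16,.2,.25,.3): print(h,proj(s,p+Rt@np.array([0,0,h])),proj(s,p+Rt@np.array([.06,0,h])))
E
```

```text
cam in tool [0.08172852 0.00027187 0.02015519] 
axes [[ 4.48417065e-04 -9.53987979e-01 -2.99844517e-01]
 [ 9.99999793e-01  2.89675025e-04  5.73865691e-04]
 [-4.60603503e-04 -2.99844713e-01  9.53987912e-01]] [[266.28803457   0.         252.65108645]
 [  0.         266.28803457 192.38247909]
 [  0.           0.           1.        ]]
shift [0.4675 0.2182 0.0447] rot [-0.      0.      1.9842] dist 0.518
0.16 [252.02306186 253.06803682] [251.99295764 152.05524087]
0.2 [252.11979342 225.0216804 ] [252.10661092 142.78781021]
0.25 [252.19844577 202.26813284] [252.19462635 135.61496456]
0.3 [252.25147059 186.95394848] [252.25192138 130.94758636]
```

Call:
{"fn": "carry_out", "kwargs": {"moves": "0.0876 0.033 0.015 0.005 0 0 0.14;0.0876 0.066 0.031 0.01 0 0 0.28;0.0876 0.1 0.047 0.016 0 0 0.42;0.0876 0.134 0.062 0.021 0 0 0.56;0.0876 0.167 0.078 0.027 0 0 0.7;0.0876 0.2 0.093 0.032 0 0 0.84;0.0876 0.234 0.109 0.037 0 0 0.98;0.0876 0.267 0.125 0.043 0 0 1.12;0.0876 0.3 0.14 0.048 0 0 1.26;0.0876 0.334 0.156 0.053 0 0 1.4;0.0876 0.367 0.171 0.059 0 0 1.54;0.0876 0.4 0.187 0.064 0 0 1.68;0.0876 0.434 0.203 0.07 0 0 1.82;0.0876 0.467 0.218 0.075 0 0 1.96;0.0876 0.467 0.218 0.075 0 0 1.984;0.0876 0.467 0.218 0.075 0 0 1.984"}}

```text
clock: 3.3
tool_pos: [0.5772, 0.3066, 0.3292]
orientation: [180.0, -0.0, -130.1]
force: [-0.2, 0.8, -0.0]
opening: 0.0878
```

```bash
cat > look.py <<'E'
import sys
from h import *
# look.py label zpoint out
lab,z,out=sys.argv[1],float(sys.argv[2]),sys.argv[3]
s=ctrl.snapshot('wrist');save(s,out);p,R,o=pose()
for m in ctrl.mark_of(s,lab)[:2]:
    v,u=m['at'];X=atz(s,u,v,z);print('mark',np.round([u,v],1),round(m['confidence'],2),'world',X.round(4),'rel tool',R.inv().apply(X-p).round(4))
for m in ctrl.trace(s,lab)[:2]:
    ys,xs=np.nonzero(m['region']);print('trace',np.round(m['extent'],1),round(m['confidence'],2),'centroid',xs.mean().round(1),ys.mean().round(1),atz(s,xs.mean(),ys.mean(),z).round(4))
print('t',o['clock'],'pose',p.round(4),o['orientation'].round(2),o['force'].round(1),o['opening'])
E
python3 look.py stopper_mid 0.02 w1
```

```text
mark [247.8 185.3] 0.64 world [0.5819 0.3032 0.02  ] rel tool [-3.000e-04 -6.600e-03  3.096e-01]
trace [228.  169.1 271.3 208.8] 0.93 centroid 249.4 189.5 [0.5837 0.3082 0.02  ]
t 3.35 pose [0.5766 0.3073 0.3296] [ 180.     -0.   -129.95] [-0.6  0.1  0.1] 0.08755676182327331
```

View pics/w1.png

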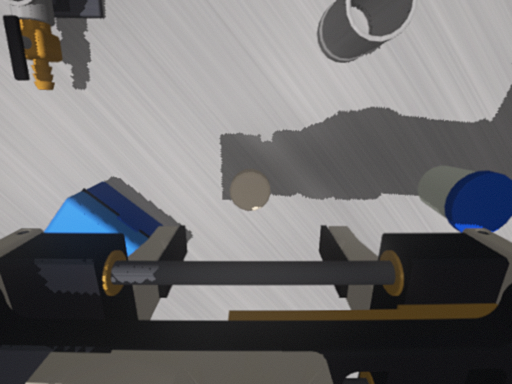

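```bash
cat >> h.py <<'E'
from scipy.optimize import minimize
PROF={'stopper_mid':[(0,11),(3,13),(20,13),(20,22),(40,22)],'support_mid':[(0,11),(20,13),(20,29),(40,29),(45,21)],
'funnel_mid':[(0,29),(14,29),(14,27),(85,27)],'cover_mid':[(0,20),(5,20.5),(5,30),(9,30),(9,9),(33,9)]}
def hullmask(s,lab,x,y,z0,sc=4):
    a=np.linspace(0,2*np.pi,72,endpoint=False);M=np.zeros((384*sc,512*sc),np.uint8)
    pr=PROF[lab]
    for (h1,r1),(h2,r2) in zip(pr[:-1],pr[1:]):
        P=[proj(s,[x+r*1e-3*np.cos(t),y+r*1e-3*np.sin(t),z0+h*1e-3]) for h,r in((h1,r1),(h2,r2)) for t in a]
        cv2.fillConvexPoly(M,cv2.convexHull(np.round((np.array(P)+.5)*sc).astype(np.int32)),1)
    return M
def fit(s,lab,x,y,region,z0=0.,sc=4):
    T=cv2.resize(region.astype(np.uint8),None,fx=sc,fy=sc,interpolation=cv2.INTER_NEAREST)
    f=lambda q:1-(lambda M:(M&T).sum()/(M|T).sum())(hullmask(s,lab,q[0],q[1],z0,sc))
    r=minimize(f,[x,y],method='Nelder-Mead',options=dict(initial_simplex=[[x,y],[x+.006,y],[x,y+.006]],xatol=1e-4,fatol=1e-4));return r.x,1-r.fun
E
cat > look.py <<'E'
import sys
from h import *
# look.py label z0 out cam
lab,z0,out=sys.argv[1],float(sys.argv[2]),sys.argv[3];cam=sys.argv[4] if len(sys.argv)>4 else 'wrist'
H=PROF[lab][-1][0]/1000
s=ctrl.snapshot(cam);save(s,out);p,R,o=pose()
m=ctrl.trace(s,lab)
for q in m[:3]: print('trace',np.round(q['extent'],1),round(q['confidence'],2))
q=m[0];ys,xs=np.nonzero(q['region']);X=atz(s,xs.mean(),ys.mean(),z0+H/2)
xy,i=fit(s,lab,X[0],X[1],q['region'],z0);print('fit',xy.round(4),'iou',round(i,3),'rel tool',R.inv().apply(np.r_[xy,z0+H/2]-p).round(4))
for q in ctrl.mark_of(s,lab)[:1]: print('mark->',atz(s,q['at'][1],q['at'][0],z0+H/2).round(4))
print('t',o['clock'],'pose',p.round(4),o['orientation'].round(2),o['force'].round(1),o['opening'])
E
python3 look.py stopper_mid 0 w2
python3 look.py stopper_mid 0 t2 top
python3 look.py stopper_mid 0 s2 scene
```

```text
trace [226.3 165.3 269.8 209.5] 0.86
fit [0.581  0.3051] iou 0.961 rel tool [-0.0007 -0.0058  0.3101]
mark-> [0.5773 0.3057 0.02  ]
t 3.5 pose [0.576  0.3081 0.3301] [-1.8000e+02  3.0000e-02 -1.2986e+02] [-0.1  0.1  0.7] 0.08745349259671208
trace [157.7 185.6 170.3 196.3] 0.7
fit [0.5785 0.3051] iou 0.924 rel tool [ 0.001  -0.0038  0.31  ]
mark-> [0.5803 0.3011 0.02  ]
t 3.65 pose [0.5761 0.3081 0.33  ] [-1.8000e+02  3.0000e-02 -1.2989e+02] [-0.2 -0.2  0.1] 0.087749285638433
trace [353.3 224.4 367.4 241.6] 0.58
fit [0.5822 0.3057] iou 0.916 rel tool [-0.0022 -0.0058  0.3098]
mark-> [0.5916 0.3058 0.02  ]
t 3.8 pose [0.5763 0.3078 0.3298] [-1.8000e+02  1.0000e-02 -1.2994e+02] [-0.4 -0.   0.1] 0.08766874400548785
```

Call:
{"fn": "carry_out", "kwargs": {"moves": "0.0876 0 -0.003 0.02 0 0 0;0.0876 -0.001 -0.006 0.04 0 0 0;0.0876 -0.001 -0.006 0.06 0 0 0;0.0876 -0.001 -0.006 0.08 0 0 0;0.0876 -0.001 -0.006 0.08 0 0 0;0.0876 -0.001 -0.006 0.08 0 0 0"}}

```text
clock: 4.5
tool_pos: [0.582, 0.3044, 0.2499]
orientation: [-180.0, -0.0, -130.0]
force: [-0.1, -0.1, 0.4]
opening: 0.0875
```

```bash
python3 look.py stopper_mid 0 w3
```

```text
Traceback (most recent call last):
  File "look.py", line 9, in <module>
    q=m[0];ys,xs=np.nonzero(q['region']);X=atz(s,xs.mean(),ys.mean(),z0+H/2)
      ~^^^
IndexError: list index out of range
```

View pics/w3.png

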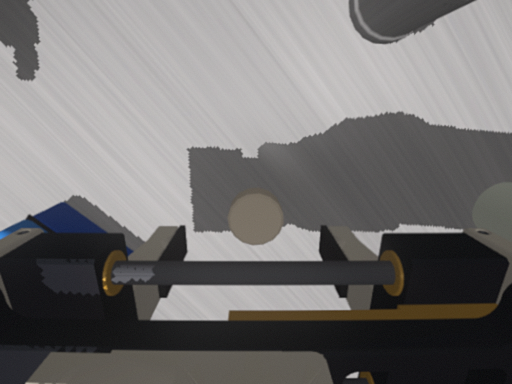

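```bash
sed -i "s/^m=ctrl.trace(s,lab)/m=ctrl.trace(s,lab)\nfor _ in range(3):\n    if m: break\n    s=ctrl.snapshot(cam);m=ctrl.trace(s,lab)/" look.py; python3 look.py stopper_mid 0 w4
python3 - <<'E'
from h import *
s=ctrl.snapshot('wrist');p,R,o=pose()
X=atz(s,256,217,.04);print(X,R.inv().apply(X-p))
E
```

```text
trace [229.  183.  285.4 244.3] 0.75
fit [0.5812 0.3056] iou 0.938 rel tool [0.0004 0.0015 0.2311]
mark-> [0.5829 0.3038 0.02  ]
t 4.65 pose [0.5822 0.3046 0.2511] [-1.7997e+02  1.2000e-01 -1.2998e+02] [-0.8  0.2  0.8] 0.08761126397644932
[0.5794643  0.30481415 0.04      ] [0.00165165 0.00223446 0.21068183]
```

Call:
{"fn": "carry_out", "kwargs": {"moves": "0.0876 0.001 0.0015 0.02 0 0 0;0.0876 0.001 0.0015 0.04 0 0 0;0.0876 0.001 0.0015 0.057 0 0 0;0.0876 0.001 0.0015 0.057 0 0 0;0.038 0.001 0.0015 0.057 0 0 0;0.038 0.001 0.0015 0.057 0 0 0;0.038 0.001 0.0015 0.057 0 0 0;0.038 0.001 0.0015 0.057 0 0 0;0.038 0.001 0.0015 0.057 0 0 0"}}

```text
clock: 5.7
tool_pos: [0.5801, 0.3045, 0.1932]
orientation: [-180.0, 0.0, -130.0]
force: [0.8, 0.0, -0.6]
opening: 0.0535
```

Call:
{"fn": "carry_out", "kwargs": {"moves": "0.038 0 0 0 0 0 0;0.038 0 0 0 0 0 0;0.038 0 0 0 0 0 0;0.038 0 0 0 0 0 0;0.038 0 0 0 0 0 0;0.038 0 0 -0.01 0 0 0;0.038 0 0 -0.03 0 0 0;0.038 0 0 -0.055 0 0 0;0.038 0 0 -0.085 0 0 0;0.038 0 0 -0.12 0 0 0;0.038 0 0 -0.14 0 0 0;0.038 0 0 -0.14 0 0 0"}}

```text
clock: 6.9
tool_pos: [0.5807, 0.3048, 0.3371]
orientation: [-179.9, 0.4, -130.0]
force: [-0.3, 0.4, -0.8]
opening: 0.0429
```

Run:
```python
from h import *
s=ctrl.snapshot('wrist');save(s,'w5');p,R,o=pose();print(p,o['force'],o['opening'])
print(proj(s,p+R.apply([0,0,.153])))
mv([.5255,-.063,.36],-130)
```

```text
[0.58021264 0.30455984 0.3348975 ] [-0.59205587 -0.4562506  -1.03726455] 0.04347062483978345
[253.89332741 255.7275673 ]
shift [ 0.3167 -0.1943 -0.0261] rot [-0.0004  0.0035  0.0001] dist 0.372
```

View pics/w5.png

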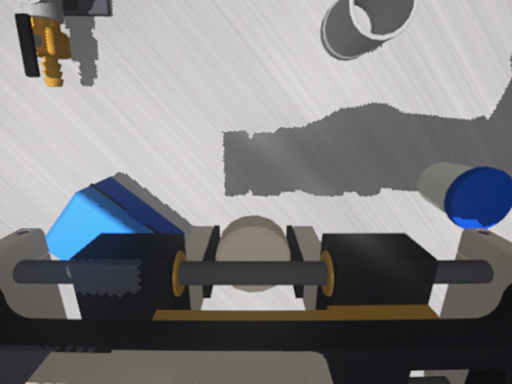

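Run:
```python
from h import *
mv([.5705,-.009,.335],-130)
```

```text
shift [ 0.2465 -0.1941 -0.0009] rot [-0.0004  0.0035  0.0001] dist 0.314
```

Call:
{"fn": "carry_out", "kwargs": {"moves": "0.038 0.01 -0.008 0 0 0 0;0.038 0.029 -0.023 0 0 0 0;0.038 0.055 -0.043 0 0 0 0;0.038 0.081 -0.063 0 0 0 0;0.038 0.107 -0.083 0 0 0 0;0.038 0.133 -0.104 0 0 0 0;0.038 0.159 -0.125 0 0 0 0;0.038 0.185 -0.146 0 0 0 0;0.038 0.211 -0.167 0 0 0 0;0.038 0.231 -0.182 0 0 0 0;0.038 0.242 -0.19 0 0 0 0;0.038 0.2465 -0.194 0 0 0 0;0.038 0.2465 -0.194 0 0 0 0;0.038 0.2465 -0.194 0 0 0 0"}}

```text
clock: 8.35
tool_pos: [0.5703, -0.0087, 0.3325]
orientation: [180.0, -0.0, -130.0]
force: [-0.3, 0.4, -0.3]
opening: 0.0431
```

```bash
cat > port.py <<'E'
import sys
from h import *
s=ctrl.snapshot('wrist');save(s,sys.argv[1]);p,R,o=pose();print(o['clock'],p.round(4),o['orientation'].round(2))
for l in ('port_blind_end','port_tap_end'):
    for m in ctrl.mark_of(s,l)[:2]: X=atz(s,m['at'][1],m['at'][0],.08);print(l,np.round(m['at'],1),round(m['confidence'],2),X.round(4),R.inv().apply(X-p).round(4))
E
python3 port.py w6
```

```text
8.4 [ 0.5703 -0.0084  0.3325] [ 180.     -0.   -129.95]
port_blind_end [118.7 257.8] 0.91 [ 0.5197 -0.0627  0.08  ] [0.0741 0.0039 0.2525]
```

View pics/w6.png

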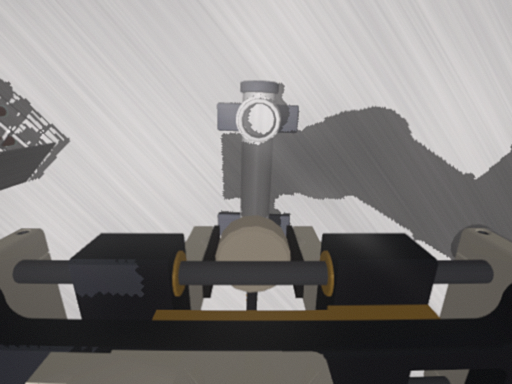

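```bash
cat >> h.py <<'E'
def circ(s,x,y,z,r,n=90):
    a=np.linspace(0,2*np.pi,n,endpoint=False);return np.array([proj(s,[x+r*np.cos(t),y+r*np.sin(t),z]) for t in a])
def crop(s,u,v,w,circles,out,k=6):
    im=cv2.cvtColor(s['image'],cv2.COLOR_RGB2BGR);u0,v0=int(u-w),int(v-w);c=im[max(v0,0):v0+2*w,max(u0,0):u0+2*w];c=cv2.resize(c,None,fx=k,fy=k,interpolation=cv2.INTER_CUBIC)
    for P in circles: cv2.polylines(c,[np.round((P-[max(u0,0),max(v0,0)]+.5)*k).astype(np.int32)],True,(0,0,255),1)
    cv2.imwrite(f'pics/{out}.png',c)
def ringfit(s,x,y,z,radii):
    g=cv2.GaussianBlur(cv2.cvtColor(s['image'],cv2.COLOR_RGB2GRAY).astype(np.float32),(0,0),1.0)
    gx=cv2.Sobel(g,cv2.CV_32F,1,0);gy=cv2.Sobel(g,cv2.CV_32F,0,1)
    def f(q):
        t=0
        for r in radii:
            P=circ(s,q[0],q[1],z,r);C=proj(s,[q[0],q[1],z]);N=P-C;N/=np.linalg.norm(N,axis=1)[:,None]
            m=P.astype(np.float32)[None]
            a=cv2.remap(gx,m[...,0],m[...,1],1)[0];b=cv2.remap(gy,m[...,0],m[...,1],1)[0]
            t+=np.minimum(np.abs(a*N[:,0]+b*N[:,1]),150).mean()
        return -t
    best=min(((f((x+i*1e-3,y+j*1e-3)),x+i*1e-3,y+j*1e-3) for i in range(-7,8) for j in range(-7,8)))
    r=minimize(f,best[1:],method='Nelder-Mead',options=dict(initial_simplex=[best[1:],(best[1]+.0007,best[2]),(best[1],best[2]+.0007)],xatol=5e-5,fatol=1e-2));return r.x,-r.fun
E
python3 - <<'E'
from h import *
s=ctrl.snapshot('wrist');p,R,o=pose()
for z in (.07,.075,.08,.085,.09):
  q,v=ringfit(s,.5197,-.0627,z,(.018,.0145));print(z,q.round(4),v.round(1),R.inv().apply(np.r_[q,z]-p).round(4))
q,v=ringfit(s,.5197,-.0627,.08,(.018,.0145))
crop(s,258,119,40,[circ(s,*q,.08,.018),circ(s,*q,.08,.0145)],'c6')
E
```

```text
0.07 [ 0.522 -0.06 ] 215.2 [0.0707 0.0039 0.2626]
0.075 [ 0.5214 -0.0611] 222.0 [0.0719 0.0036 0.2576]
0.08 [ 0.5201 -0.0619] 230.5 [0.0734 0.0041 0.2526]
0.085 [ 0.5203 -0.062 ] 247.8 [0.0733 0.0039 0.2476]
0.09 [ 0.5203 -0.0619] 256.5 [0.0732 0.0039 0.2426]
```

View pics/c6.png

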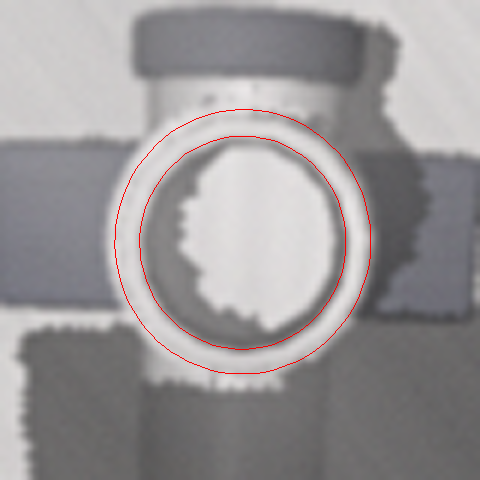

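Call:
{"fn": "carry_out", "kwargs": {"moves": "0.038 0.01 0.001 0 0 0 0;0.038 0.02 0.003 0 0 0 0;0.038 0.03 0.004 0 0 0 0;0.038 0.03 0.004 0 0 0 0;0.038 0.03 0.004 0 0 0 0"}}

```text
clock: 9.05
tool_pos: [0.5477, -0.0298, 0.333]
orientation: [-180.0, 0.0, -130.0]
force: [1.0, 0.0, -0.5]
opening: 0.0434
```

Run:
```python
from h import *
s=ctrl.snapshot('wrist');p,R,o=pose();print(p,o['orientation'])
for z in (.075,.08,.085):
  q,v=ringfit(s,.5197,-.0627,z,(.018,.0145));print(z,q.round(4),v.round(1),R.inv().apply(np.r_[q,z]-p).round(4))
q,v=ringfit(s,.5197,-.0627,.08,(.018,.0145));c=proj(s,[*q,.08])
crop(s,c[0],c[1],40,[circ(s,*q,.08,.018),circ(s,*q,.08,.0145)],'c7')
```

```text
[ 0.54795647 -0.02964994  0.33296777] [-1.79972836e+02  3.16020530e-02 -1.30010282e+02]
0.075 [ 0.517  -0.0623] 128.5 [0.0451 0.0029 0.2579]
0.08 [ 0.5166 -0.0625] 121.1 [0.0455 0.003  0.2529]
0.085 [ 0.5165 -0.0664] 120.3 [0.0485 0.0006 0.2479]
```

View pics/c7.png

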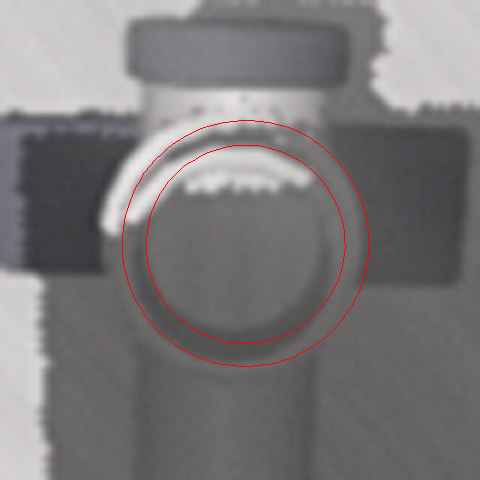

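```bash
sed -i 's/np.minimum(np.abs(a\*N\[:,0\]+b\*N\[:,1\]),150).mean()/(100*np.abs(a*N[:,0]+b*N[:,1])\/(np.hypot(a,b)+15)).mean()/' h.py
python3 - <<'E'
from h import *
s=ctrl.snapshot('wrist');p,R,o=pose();print(p,o['orientation'])
for z in (.07,.075,.08,.085,.09):
  q,v=ringfit(s,.5197,-.0627,z,(.018,.0145));print(z,q.round(4),v.round(1),R.inv().apply(np.r_[q,z]-p).round(4))
q,v=ringfit(s,.5197,-.0627,.08,(.018,.0145));c=proj(s,[*q,.08])
crop(s,c[0],c[1],40,[circ(s,*q,.08,.018),circ(s,*q,.08,.0145)],'c8')
E
```

```text
[ 0.54809235 -0.0295007   0.33287283] [-1.79978775e+02  2.60198925e-02 -1.30002540e+02]
0.07 [ 0.5175 -0.0624] 137.3 [0.045  0.0024 0.2629]
0.075 [ 0.5168 -0.0627] 132.9 [0.0456 0.0027 0.2579]
0.08 [ 0.5166 -0.0656] 128.8 [0.048  0.001  0.2529]
0.085 [ 0.5161 -0.0663] 131.0 [0.0489 0.0009 0.2479]
0.09 [ 0.5158 -0.067 ] 131.8 [0.0496 0.0007 0.2429]
```

View pics/c8.png

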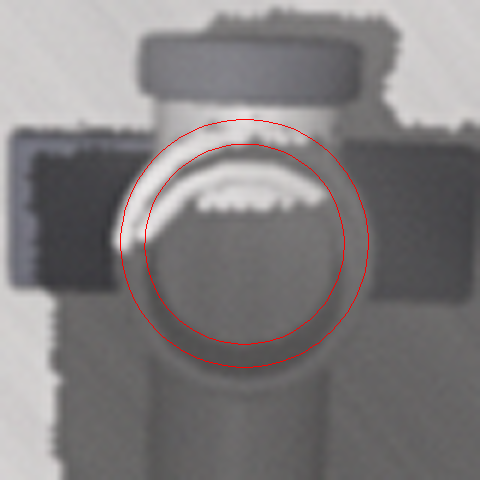

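Run:
```python
from h import *
s=ctrl.snapshot('wrist');p,R,o=pose();print(p,o['orientation'])
q=[.5203,-.0619]
c=proj(s,[*q,.08])
crop(s,c[0],c[1],40,[circ(s,*q,.08,.018),circ(s,*q,.08,.0145)],'c9')
```

```text
[ 0.54813388 -0.02940223  0.33277762] [-1.79986199e+02  1.69379076e-02 -1.29994707e+02]
```

View pics/c9.png

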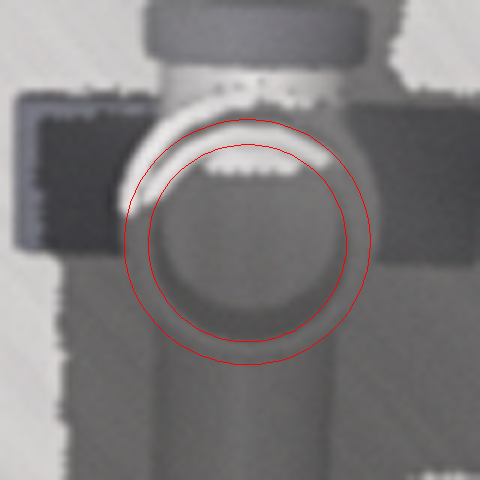

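```bash
cat > hand.py <<'E'
import sys
from h import *
# ring of top of held thing: r, depth along tool z of the ring plane
r,dz,out=float(sys.argv[1]),float(sys.argv[2]),sys.argv[3]
s=ctrl.snapshot('wrist');p,R,o=pose();print(o['clock'],p.round(4),o['opening'])
z=p[2]-dz
X=p+R.apply([0,0,dz])
for zz in (z-.003,z,z+.003):
    q,v=ringfit(s,X[0],X[1],zz,(r,));print(round(v,1),R.inv().apply(np.r_[q,zz]-p).round(4))
q,v=ringfit(s,X[0],X[1],z,(r,));c=proj(s,[*q,z]);crop(s,c[0],c[1],55,[circ(s,*q,z,r)],out,5)
E
python3 hand.py .022 .153 c10
```

```text
9.25 [ 0.5482 -0.0294  0.3327] 0.04319489364372942
66.5 [-0.0025 -0.0004  0.156 ]
65.3 [-0.0012 -0.0003  0.153 ]
61.2 [ 0.0004 -0.0003  0.15  ]
```

View pics/c10.png

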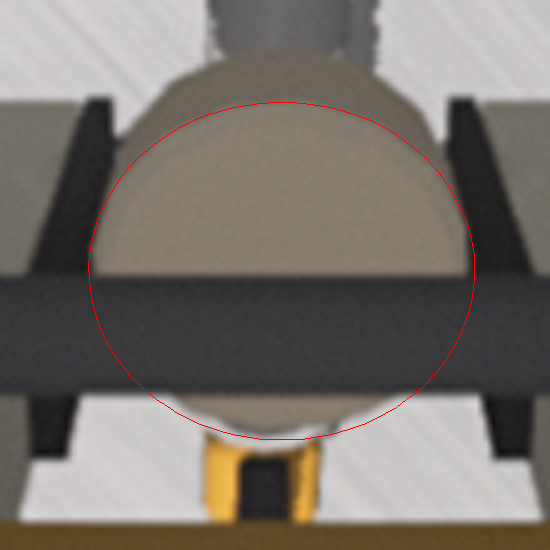

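Call:
{"fn": "carry_out", "kwargs": {"moves": "0.038 0.01 0 0 0 0 0;0.038 0.022 0 0 0 0 0;0.038 0.034 0 0.01 0 0 0;0.038 0.0437 0.0004 0.025 0 0 0;0.038 0.0437 0.0004 0.04 0 0 0;0.038 0.0437 0.0004 0.052 0 0 0;0.038 0.0437 0.0004 0.057 0 0 0;0.038 0.0437 0.0004 0.06 0 0 0;0.038 0.0437 0.0004 0.063 0 0 0;0.038 0.0437 0.0004 0.066 0 0 0;0.038 0.0437 0.0004 0.066 0 0 0"}}

```text
clock: 10.35
tool_pos: [0.5195, -0.0626, 0.2665]
orientation: [180.0, -0.0, -130.0]
force: [-0.4, 1.1, -1.2]
opening: 0.0433
```

Call:
{"fn": "carry_out", "kwargs": {"moves": "0.038 0 0 0.003 0 0 0;0.038 0 0 0.006 0 0 0;0.038 0 0 0.009 0 0 0;0.038 0 0 0.011 0 0 0;0.038 0 0 0.0125 0 0 0;0.038 0 0 0.0125 0 0 0"}}

```text
clock: 10.95
tool_pos: [0.5195, -0.0627, 0.2539]
orientation: [180.0, -0.0, -130.0]
force: [-0.8, -0.1, -1.9]
opening: 0.0429
```

Call:
{"fn": "carry_out", "kwargs": {"moves": "0.038 0 0 0.001 0 0 0;0.038 0 0 0.002 0 0 0;0.038 0 0 0.002 0 0 0"}}

```text
clock: 11.25
tool_pos: [0.5195, -0.0627, 0.2528]
orientation: [-180.0, 0.0, -130.0]
force: [-5.1, 1.1, 7.9]
opening: 0.0433
```

Call:
{"fn": "carry_out", "kwargs": {"moves": "0.038 0 0 -0.0005 0 0 0;0.06 0 0 -0.0005 0 0 0;0.07 0 0 -0.0005 0 0 0;0.0876 0 0 -0.0005 0 0 0;0.0876 0 0 -0.0005 0 0 0;0.0876 0 0 -0.02 0 0 0;0.0876 0 0 -0.05 0 0 0;0.0876 0 0 -0.08 0 0 0;0.0876 0 0 -0.08 0 0 0;0.0876 0 0 -0.08 0 0 0"}}

```text
clock: 12.25
tool_pos: [0.5196, -0.0627, 0.3328]
orientation: [-179.9, 0.1, -130.0]
force: [-0.7, -0.1, 0.5]
opening: 0.0874
```

```bash
python3 look.py stopper_mid 0.06 w11; python3 look.py stopper_mid 0.06 s11 scene
```

```text
trace [226.4 180.6 282.1 233.7] 0.83
fit [ 0.5206 -0.0621] iou 0.949 rel tool [-0.0013 -0.0007  0.2519]
mark-> [ 0.5225 -0.0619  0.08  ]
t 12.3 pose [ 0.5192 -0.0627  0.3319] [ 1.7999e+02  1.0000e-02 -1.3001e+02] [-0.5 -0.3 -1.1] 0.08755262426521879
trace [230.3 173.5 244.2 186. ] 0.77
trace [ 92.6 210.7 174.1 261.7] 0.18
fit [ 0.5187 -0.0619] iou 0.703 rel tool [-0.0007  0.0006  0.2511]
mark-> [ 0.5252 -0.0693  0.08  ]
t 12.45 pose [ 0.5192 -0.0627  0.3311] [ 1.7993e+02 -8.0000e-02 -1.3000e+02] [-0.1  0.4  0.6] 0.08756400956949759
```

View pics/w11.png

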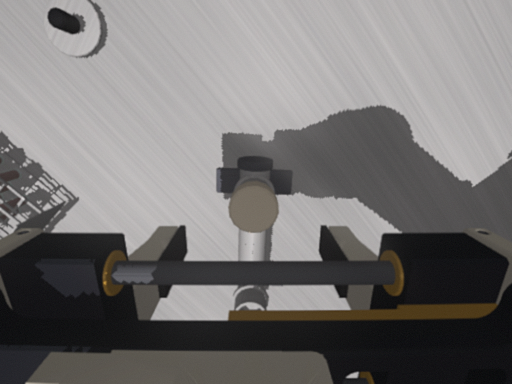

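Call:
{"fn": "carry_out", "kwargs": {"moves": "0.0876 0.02 -0.004 0 0 0 0;0.0876 0.06 -0.013 0 0 0 0;0.0876 0.1 -0.021 0 0 0 0;0.0876 0.14 -0.03 0 0 0 0;0.0876 0.18 -0.038 0 0 0 0;0.0876 0.215 -0.046 0 0 0 0;0.0876 0.234 -0.05 0 0 0 0;0.0876 0.234 -0.05 0 0 0 0;0.0876 0.234 -0.05 0 0 0 0"}}

```text
clock: 13.45
tool_pos: [0.4072, -0.2744, 0.3318]
orientation: [180.0, -0.0, -130.1]
force: [0.3, 0.7, 0.1]
opening: 0.0875
```

```bash
python3 look.py support_mid 0 w12
```

```text
trace [224.9 162.9 276.3 219.8] 0.61
fit [ 0.4117 -0.2721] iou 0.932 rel tool [-0.0042 -0.0021  0.3094]
mark-> [ 0.4086 -0.2713  0.0225]
t 13.5 pose [ 0.4075 -0.274   0.3319] [ 1.7998e+02 -1.0000e-02 -1.3002e+02] [ 0.8  0.1 -0.6] 0.08740951154554186
```

View pics/w12.png

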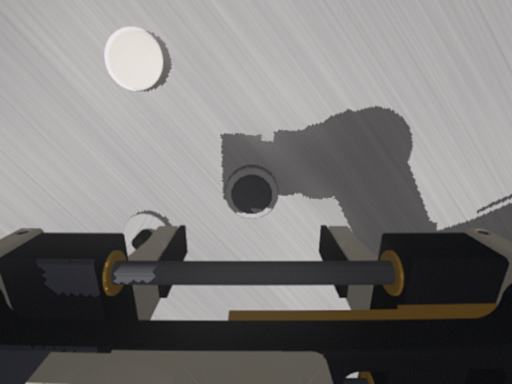

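Call:
{"fn": "carry_out", "kwargs": {"moves": "0.0876 -0.002 -0.001 0.02 0 0 0;0.0876 -0.004 -0.002 0.04 0 0 0;0.0876 -0.004 -0.002 0.06 0 0 0;0.0876 -0.004 -0.002 0.07 0 0 0;0.0876 -0.004 -0.002 0.07 0 0 0;0.0876 -0.004 -0.002 0.07 0 0 0"}}

```text
clock: 14.2
tool_pos: [0.4121, -0.2721, 0.2627]
orientation: [-180.0, -0.0, -129.9]
force: [-0.2, -0.3, -0.3]
opening: 0.0878
```

```bash
python3 look.py support_mid 0 w13
python3 - <<'E'
from h import *
s=ctrl.snapshot('wrist');p,R,o=pose()
q,v=ringfit(s,.4117,-.2721,.045,(.021,));print(v,q,R.inv().apply(np.r_[q,.045]-p).round(4))
c=proj(s,[*q,.045]);crop(s,c[0],c[1],45,[circ(s,*q,.045,.021),circ(s,*q,.04,.029)],'c13')
E
```

```text
trace [221.7 173.9 287.3 245.3] 0.79
fit [ 0.412  -0.2717] iou 0.943 rel tool [-0.0003  0.0007  0.2405]
mark-> [ 0.4087 -0.2729  0.0225]
t 14.25 pose [ 0.4121 -0.2723  0.263 ] [-1.7994e+02  2.0000e-02 -1.2995e+02] [-0.5 -0.  -0.7] 0.0874525316721468
86.93619615402908 [ 0.41087093 -0.27271278] [0.001  0.0009 0.218 ]
```

View pics/c13.png

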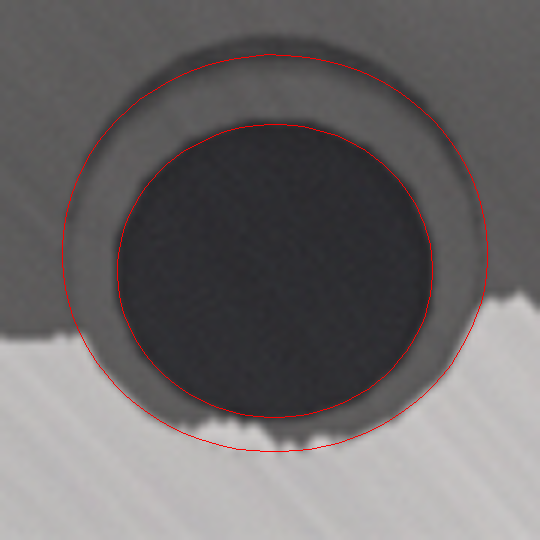

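Call:
{"fn": "carry_out", "kwargs": {"moves": "0.0876 0.001 0.001 0.02 0 0 0;0.0876 0.001 0.001 0.04 0 0 0;0.0876 0.001 0.001 0.06 0 0 0;0.0876 0.001 0.001 0.071 0 0 0;0.05 0.001 0.001 0.071 0 0 0;0.05 0.001 0.001 0.071 0 0 0;0.05 0.001 0.001 0.071 0 0 0;0.05 0.001 0.001 0.071 0 0 0;0.05 0.001 0.001 0.071 0 0 0;0.05 0.001 0.001 0.071 0 0 0;0.05 0.001 0.001 0.071 0 0 0;0.05 0.001 0.001 0.071 0 0 0"}}

```text
clock: 15.6
tool_pos: [0.4104, -0.2725, 0.1919]
orientation: [-179.9, 0.0, -130.0]
force: [-1.0, 0.7, 6.8]
opening: 0.0564
```

Call:
{"fn": "carry_out", "kwargs": {"moves": "0.05 0 0 0 0 0 0;0.05 0 0 0 0 0 0;0.05 0 0 -0.01 0 0 0;0.05 0 0 -0.03 0 0 0;0.05 0 0 -0.055 0 0 0;0.05 0 0 -0.085 0 0 0;0.05 0 0 -0.115 0 0 0;0.05 0 0 -0.135 0 0 0;0.05 0 0 -0.14 0 0 0;0.05 0 0 -0.14 0 0 0;0.05 0 0 -0.14 0 0 0"}}

```text
clock: 16.7
tool_pos: [0.4095, -0.2722, 0.33]
orientation: [179.9, -0.0, -130.0]
force: [-0.2, -0.1, -3.2]
opening: 0.0563
```

```bash
python3 hand.py .021 .147 c14
python3 - <<'E'
from h import *
mv([.6032+.045,.0383+.055,.335],-130)
E
```

```text
16.75 [ 0.4096 -0.2723  0.3298] 0.056297752866645574
63.8 [-0.0012 -0.0002  0.15  ]
68.9 [ 0.0008 -0.0004  0.147 ]
69.4 [ 0.0027 -0.0004  0.144 ]
shift [-0.4334  0.0523 -0.0055] rot [ 0.0024 -0.0008 -0.0002] dist 0.437
```

View pics/c14.png

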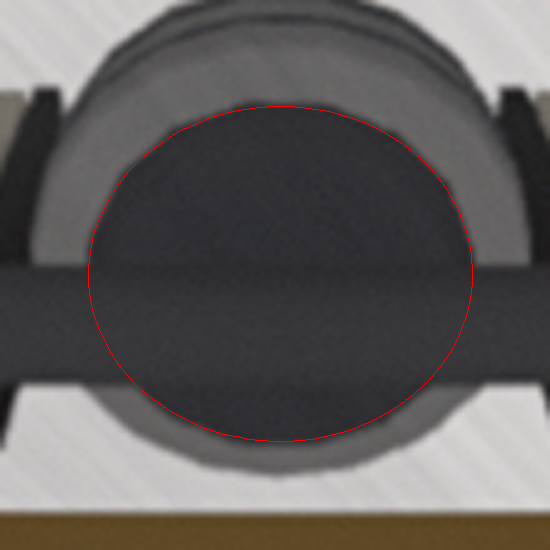

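Call:
{"fn": "carry_out", "kwargs": {"moves": "0.05 -0.01 0.001 -0.002 0 0 0;0.05 -0.03 0.004 -0.005 0 0 0;0.05 -0.06 0.007 -0.01 0 0 0;0.05 -0.09 0.011 -0.01 0 0 0;0.05 -0.12 0.015 -0.01 0 0 0;0.05 -0.15 0.018 -0.01 0 0 0;0.05 -0.18 0.022 -0.01 0 0 0;0.05 -0.21 0.025 -0.01 0 0 0;0.05 -0.24 0.029 -0.01 0 0 0;0.05 -0.27 0.033 -0.01 0 0 0;0.05 -0.3 0.036 -0.01 0 0 0;0.05 -0.33 0.04 -0.01 0 0 0;0.05 -0.36 0.044 -0.01 0 0 0;0.05 -0.39 0.047 -0.008 0 0 0;0.05 -0.41 0.05 -0.006 0 0 0;0.05 -0.425 0.052 -0.006 0 0 0;0.05 -0.433 0.0525 -0.006 0 0 0;0.05 -0.433 0.0525 -0.006 0 0 0;0.05 -0.433 0.0525 -0.006 0 0 0"}}

```text
clock: 18.65
tool_pos: [0.6478, 0.0924, 0.3371]
orientation: [180.0, -0.0, -130.0]
force: [-0.7, -0.8, -2.9]
opening: 0.0564
```

```bash
cat > port2.py <<'E'
import sys
from h import *
x,y,out=float(sys.argv[1]),float(sys.argv[2]),sys.argv[3]
s=ctrl.snapshot('wrist');save(s,out);p,R,o=pose();print(o['clock'],p.round(4),o['orientation'].round(2))
for m in ctrl.mark_of(s,'port_tap_end')[:2]: X=atz(s,m['at'][1],m['at'][0],.08);print('mark',np.round(m['at'],1),round(m['confidence'],2),X.round(4),R.inv().apply(X-p).round(4))
for z in (.075,.08,.085):
  q,v=ringfit(s,x,y,z,(.018,.0145));print(z,q.round(4),v.round(1),R.inv().apply(np.r_[q,z]-p).round(4))
q,v=ringfit(s,x,y,.08,(.018,.0145));c=proj(s,[*q,.08]);crop(s,c[0],c[1],40,[circ(s,*q,.08,.018),circ(s,*q,.08,.0145)],out+'c')
E
python3 port2.py .6032 .0383 w15
```

```text
18.7 [0.6478 0.0922 0.3373] [ 1.7999e+02 -1.0000e-02 -1.3003e+02]
mark [122.9 244.8] 0.86 [0.608  0.0341 0.08  ] [ 0.07   -0.007   0.2573]
0.075 [0.6083 0.0355] 166.7 [ 0.0687 -0.0063  0.2623]
0.08 [0.6066 0.035 ] 168.2 [ 0.0702 -0.0053  0.2573]
0.085 [0.6066 0.035 ] 170.1 [ 0.0703 -0.0053  0.2523]
```

View pics/w15.png

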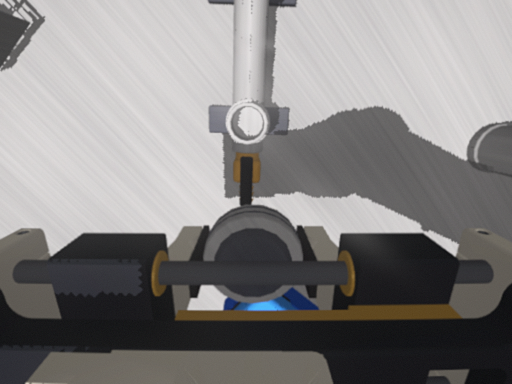

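View pics/w15c.png

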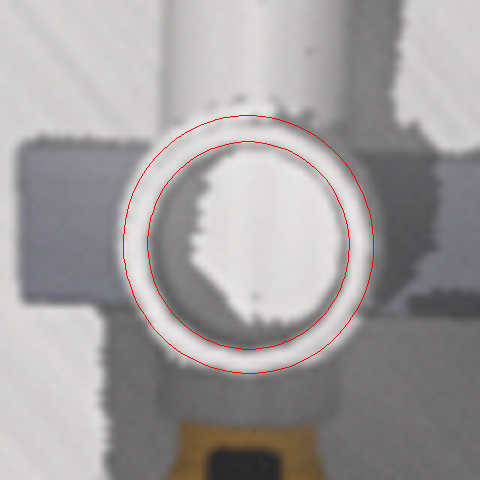

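Call:
{"fn": "carry_out", "kwargs": {"moves": "0.05 0.01 -0.001 0 0 0 0;0.05 0.027 -0.002 0 0 0 0;0.05 0.045 -0.004 0 0 0 0;0.05 0.06 -0.005 0.005 0 0 0;0.05 0.0697 -0.005 0.018 0 0 0;0.05 0.0697 -0.005 0.034 0 0 0;0.05 0.0697 -0.005 0.05 0 0 0;0.05 0.0697 -0.005 0.06 0 0 0;0.05 0.0697 -0.005 0.064 0 0 0;0.05 0.0697 -0.005 0.067 0 0 0;0.05 0.0697 -0.005 0.07 0 0 0;0.05 0.0697 -0.005 0.07 0 0 0"}}

```text
clock: 19.95
tool_pos: [0.6073, 0.0361, 0.2684]
orientation: [-179.9, 0.0, -130.0]
force: [-2.4, -2.3, 3.2]
opening: 0.0564
```

Call:
{"fn": "carry_out", "kwargs": {"moves": "0.05 0.001 0 -0.003 0 0 0;0.05 0.001 0 -0.003 0 0 0;0.05 0.001 0 0 0 0 0;0.05 0.001 0 0.001 0 0 0;0.05 0.001 0 0.001 0 0 0"}}

```text
clock: 20.45
tool_pos: [0.6063, 0.0355, 0.2656]
orientation: [180.0, -0.0, -130.0]
force: [-0.1, -0.8, -2.8]
opening: 0.0565
```

Contact gone; descending on.

Call:
{"fn": "carry_out", "kwargs": {"moves": "0.05 0 0 0.003 0 0 0;0.05 0 0 0.006 0 0 0;0.05 0 0 0.008 0 0 0;0.05 0 0 0.01 0 0 0;0.05 0 0 0.0115 0 0 0;0.05 0 0 0.0115 0 0 0"}}

```text
clock: 21.05
tool_pos: [0.6064, 0.0355, 0.2542]
orientation: [180.0, -0.0, -130.0]
force: [-1.6, -2.9, -4.6]
opening: 0.0564
```

Call:
{"fn": "carry_out", "kwargs": {"moves": "0.05 0 0 0.001 0 0 0;0.05 0 0 0.002 0 0 0;0.05 0 0 0.0025 0 0 0;0.05 0 0 0.0025 0 0 0"}}

```text
clock: 21.45
tool_pos: [0.6064, 0.0354, 0.2521]
orientation: [180.0, -0.0, -130.0]
force: [-2.6, -3.2, -1.3]
opening: 0.0565
```

Call:
{"fn": "carry_out", "kwargs": {"moves": "0.05 0 0 0.001 0 0 0;0.05 0 0 0.0015 0 0 0;0.05 0 0 0.0015 0 0 0"}}

```text
clock: 21.75
tool_pos: [0.6063, 0.0354, 0.2519]
orientation: [-180.0, -0.0, -130.0]
force: [-8.0, -3.3, 9.5]
opening: 0.0563
```

Call:
{"fn": "carry_out", "kwargs": {"moves": "0.05 0 0 -0.0015 0 0 0;0.07 0 0 -0.0015 0 0 0;0.0876 0 0 -0.0015 0 0 0;0.0876 0 0 -0.0015 0 0 0;0.0876 0 0 -0.0015 0 0 0;0.0876 0 0 -0.0015 0 0 0;0.0876 0 0 -0.02 0 0 0;0.0876 0 0 -0.05 0 0 0;0.0876 0 0 -0.08 0 0 0;0.0876 0 0 -0.08 0 0 0;0.0876 0 0 -0.08 0 0 0"}}

```text
clock: 22.85
tool_pos: [0.6066, 0.0357, 0.3314]
orientation: [-180.0, 0.1, -130.0]
force: [0.2, -0.7, -0.4]
opening: 0.0876
```

```bash
python3 look.py support_mid 0.06 w16
python3 - <<'E'
from h import *
s=ctrl.snapshot('wrist');p,R,o=pose()
q,v=ringfit(s,.6066,.035,.105,(.021,));print(v,q,R.inv().apply(np.r_[q,.105]-p).round(4))
c=proj(s,[*q,.105]);crop(s,c[0],c[1],45,[circ(s,*q,.105,.021),circ(s,*q,.1,.029)],'c16')
mv([.3998,.2415,.37],-130)
E
```

```text
trace [221.9 170.7 288.9 242.4] 0.55
fit [0.6075 0.0365] iou 0.938 rel tool [-0.0013 -0.0005  0.2479]
mark-> [0.605  0.0349 0.0825]
t 22.9 pose [0.6063 0.0356 0.3304] [ 1.7998e+02  1.0000e-02 -1.3001e+02] [ 1.   0.5 -0.2] 0.0878025289265721
87.05379059568733 [0.60624034 0.03515547] [-0.     -0.0005  0.2245]
shift [-0.025   0.2906 -0.0402] rot [ 0.0011 -0.0016 -0.    ] dist 0.294
```

View pics/c16.png

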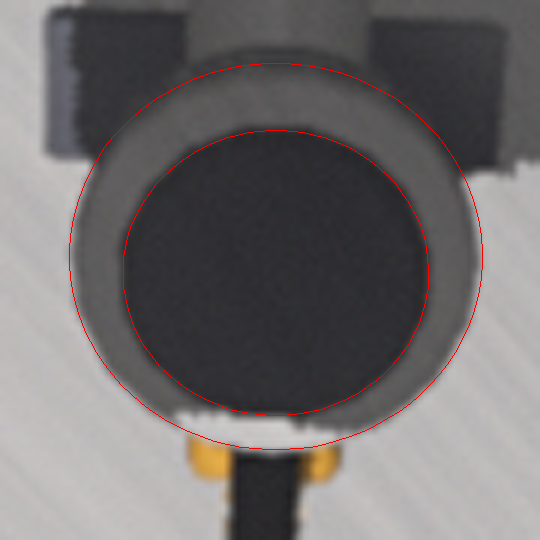

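View pics/w16.png

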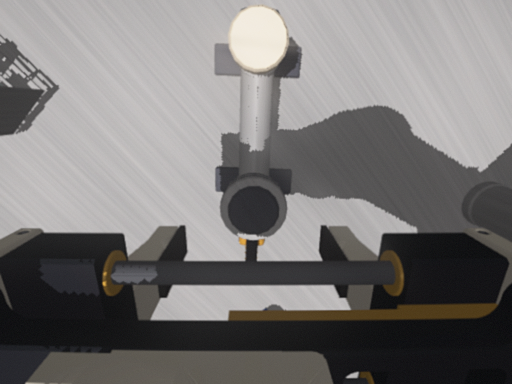

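Call:
{"fn": "carry_out", "kwargs": {"moves": "0.0876 -0.001 0.02 -0.01 0 0 0;0.0876 -0.005 0.06 -0.02 0 0 0;0.0876 -0.009 0.1 -0.03 0 0 0;0.0876 -0.012 0.14 -0.04 0 0 0;0.0876 -0.015 0.18 -0.04 0 0 0;0.0876 -0.019 0.22 -0.04 0 0 0;0.0876 -0.022 0.26 -0.04 0 0 0;0.0876 -0.025 0.282 -0.04 0 0 0;0.0876 -0.025 0.29 -0.04 0 0 0;0.0876 -0.025 0.29 -0.04 0 0 0"}}

```text
clock: 24.05
tool_pos: [0.4, 0.2416, 0.3703]
orientation: [-180.0, -0.0, -129.9]
force: [1.3, 0.6, -0.2]
opening: 0.0877
```

```bash
python3 look.py funnel_mid 0 w17
python3 - <<'E'
from h import *
s=ctrl.snapshot('wrist');p,R,o=pose()
q,v=ringfit(s,.3998,.2415,.085,(.027,.023));print(v,q,R.inv().apply(np.r_[q,.085]-p).round(4))
c=proj(s,[*q,.085]);crop(s,c[0],c[1],45,[circ(s,*q,.085,.027),circ(s,*q,.085,.023)],'c17')
E
```

```text
trace [227.1 158.7 276.1 220.7] 0.91
fit [0.4023 0.245 ] iou 0.739 rel tool [-0.0044  0.0011  0.3278]
mark-> [0.4047 0.2471 0.0425]
t 24.1 pose [0.4005 0.2412 0.3703] [-1.7999e+02 -4.0000e-02 -1.2993e+02] [-0.6  0.3 -0.1] 0.0875846296783221
136.14780350019785 [0.40294817 0.24428911] [-0.0043  0.001   0.2854]
```

View pics/c17.png

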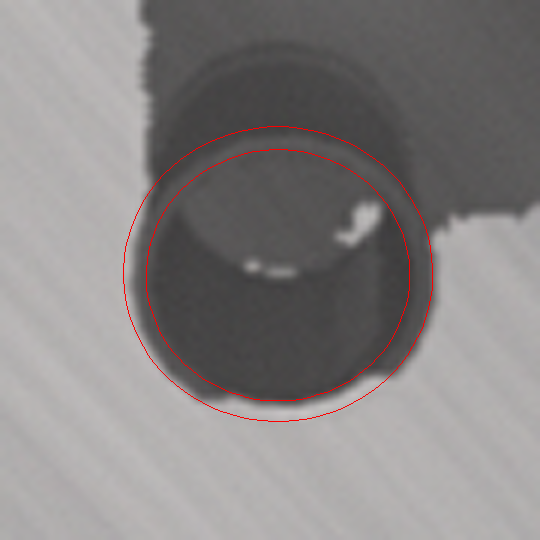

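View pics/w17.png

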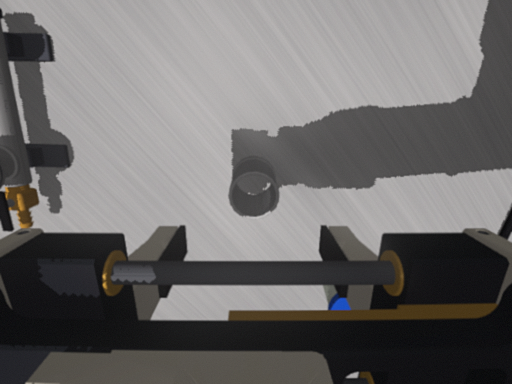

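Call:
{"fn": "carry_out", "kwargs": {"moves": "0.0876 -0.002 0.001 0.02 0 0 0;0.0876 -0.004 0.0015 0.04 0 0 0;0.0876 -0.004 0.0015 0.06 0 0 0;0.0876 -0.004 0.0015 0.065 0 0 0;0.0876 -0.004 0.0015 0.065 0 0 0;0.0876 -0.004 0.0015 0.065 0 0 0"}}

```text
clock: 24.85
tool_pos: [0.4024, 0.2452, 0.3064]
orientation: [-180.0, 0.0, -130.0]
force: [0.4, -0.4, -0.2]
opening: 0.0874
```

```bash
python3 - <<'E'
from h import *
s=ctrl.snapshot('wrist');p,R,o=pose();save(s,'w18')
q,v=ringfit(s,.4029,.2441,.085,(.027,.023));print(v,q,p,R.inv().apply(np.r_[q,.085]-p).round(4))
c=proj(s,[*q,.085]);crop(s,c[0],c[1],45,[circ(s,*q,.085,.027),circ(s,*q,.085,.023)],'c18')
E
python3 look.py funnel_mid 0 w18b
```

```text
137.4208188810524 [0.40277683 0.24663403] [0.40237122 0.24530027 0.30657222] [-0.001   0.0006  0.2216]
trace [219.5 162.7 283.  241.5] 0.78
fit [0.4026 0.2453] iou 0.817 rel tool [ 2.000e-04 -3.000e-04  2.641e-01]
mark-> [0.4072 0.2444 0.0425]
t 24.95 pose [0.4023 0.2454 0.3066] [-1.7999e+02  9.0000e-02 -1.3000e+02] [ 0.5 -0.3 -0.1] 0.087673060642135
```

View pics/c18.png

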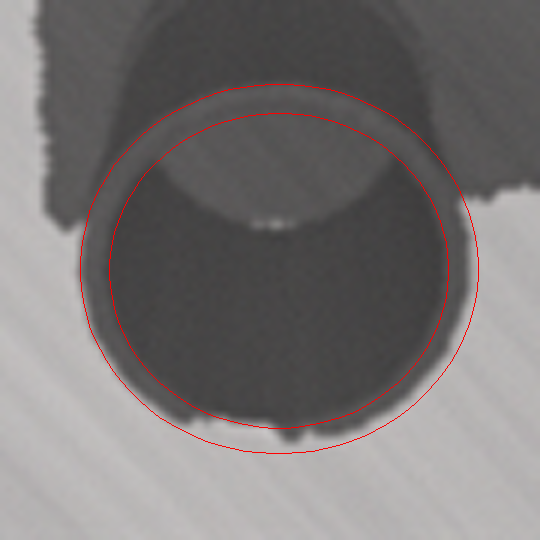

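Call:
{"fn": "carry_out", "kwargs": {"moves": "0.0876 0 0 0.02 0 0 0;0.0876 0 0 0.04 0 0 0;0.0876 0 0 0.06 0 0 0;0.0876 0 0 0.08 0 0 0;0.0876 0 0 0.0875 0 0 0;0.045 0 0 0.0875 0 0 0;0.045 0 0 0.0875 0 0 0;0.045 0 0 0.0875 0 0 0;0.045 0 0 0.0875 0 0 0;0.045 0 0 0.0875 0 0 0;0.045 0 0 0.0875 0 0 0;0.045 0 0 0.0875 0 0 0;0.045 0 0 0.0875 0 0 0;0.045 0 0 0.0875 0 0 0;0.045 0 0 0.0875 0 0 0"}}

```text
clock: 26.55
tool_pos: [0.4021, 0.2454, 0.2188]
orientation: [-180.0, 0.1, -130.0]
force: [-1.3, 0.3, 7.3]
opening: 0.0546
```

Call:
{"fn": "carry_out", "kwargs": {"moves": "0.045 0 0 0 0 0 0;0.045 0 0 -0.01 0 0 0;0.045 0 0 -0.03 0 0 0;0.045 0 0 -0.055 0 0 0;0.045 0 0 -0.085 0 0 0;0.045 0 0 -0.115 0 0 0;0.045 0 0 -0.14 0 0 0;0.045 0 0 -0.155 0 0 0;0.045 0 0 -0.16 0 0 0;0.045 0 0 -0.16 0 0 0;0.045 0 0 -0.16 0 0 0"}}

```text
clock: 27.65
tool_pos: [0.4016, 0.2449, 0.3773]
orientation: [180.0, -0.1, -130.0]
force: [1.1, -0.1, -2.0]
opening: 0.0551
```

```bash
sed -i 's/(r,)/(r,r2) if r2 else (r,)/g; s/^r,dz,out=.*/r,dz,out=float(sys.argv[1]),float(sys.argv[2]),sys.argv[3];r2=float(sys.argv[4]) if len(sys.argv)>4 else None/' hand.py;sed -i 's/\[circ(s,\*q,z,r)\]/[circ(s,*q,z,r)]+([circ(s,*q,z,r2)] if r2 else [])/' hand.py; python3 hand.py .027 .134 c19 .023
python3 - <<'E'
from h import *
mv([.6062+.045,.0352+.055,.378],-130)
E
```

```text
27.7 [0.4016 0.2449 0.3771] 0.05494914029313704
104.4 [-2.60e-03 -1.00e-04  1.37e-01]
104.7 [-0.0009 -0.0003  0.134 ]
96.1 [ 0.0004 -0.0012  0.131 ]
shift [-0.042  -0.2906 -0.0011] rot [ 0.0002 -0.0021 -0.0001] dist 0.294
```

View pics/c19.png

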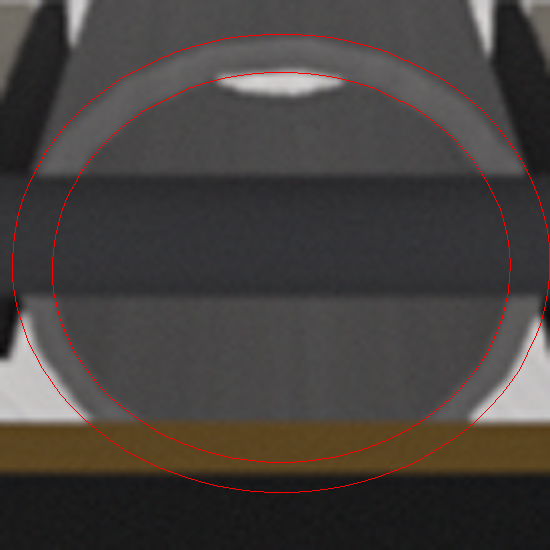

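Call:
{"fn": "carry_out", "kwargs": {"moves": "0.045 -0.001 -0.01 -0.003 0 0 0;0.045 -0.004 -0.03 -0.003 0 0 0;0.045 -0.009 -0.06 -0.003 0 0 0;0.045 -0.013 -0.09 -0.003 0 0 0;0.045 -0.017 -0.12 -0.003 0 0 0;0.045 -0.022 -0.15 -0.003 0 0 0;0.045 -0.026 -0.18 -0.003 0 0 0;0.045 -0.03 -0.21 -0.003 0 0 0;0.045 -0.035 -0.24 -0.003 0 0 0;0.045 -0.038 -0.265 -0.003 0 0 0;0.045 -0.041 -0.282 -0.003 0 0 0;0.045 -0.042 -0.29 -0.003 0 0 0;0.045 -0.042 -0.29 -0.003 0 0 0;0.045 -0.042 -0.29 -0.003 0 0 0"}}

```text
clock: 29.1
tool_pos: [0.6507, 0.091, 0.3806]
orientation: [180.0, -0.0, -130.0]
force: [0.4, -0.5, -2.6]
opening: 0.0546
```

```bash
cat > sup.py <<'E'
import sys
from h import *
out=sys.argv[1]
s=ctrl.snapshot('wrist');p,R,o=pose();save(s,out);print(o['clock'],p.round(4),o['orientation'].round(2),o['force'].round(1))
q,v=ringfit(s,.6062,.0352,.105,(.021,));print(v,q,R.inv().apply(np.r_[q,.105]-p).round(4),'from prior',R.inv().apply(np.r_[.6062,.0352,.105]-p).round(4))
c=proj(s,[*q,.105]);crop(s,c[0],c[1],45,[circ(s,*q,.105,.021),circ(s,*q,.1,.029)],out+'c')
E
python3 sup.py w20
```

```text
29.15 [0.6505 0.0913 0.381 ] [ 1.7998e+02 -2.0000e-02 -1.2997e+02] [ 0.   0.3 -2. ]
89.05618133661159 [0.60732174 0.03645698] [ 0.0696 -0.0022  0.276 ] from prior [ 0.0713 -0.0022  0.276 ]
```

View pics/w20c.png

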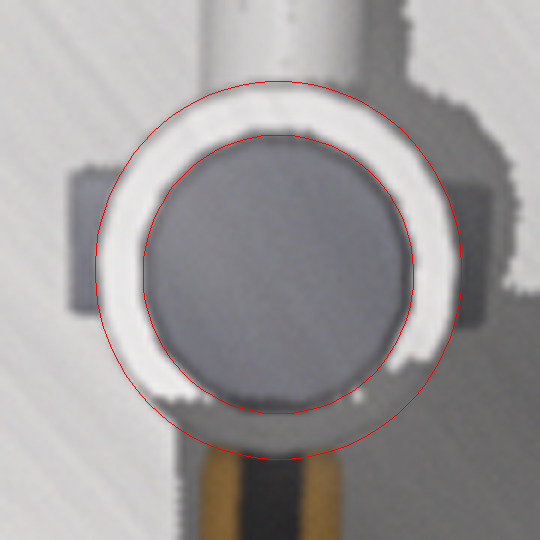

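View pics/w20.png

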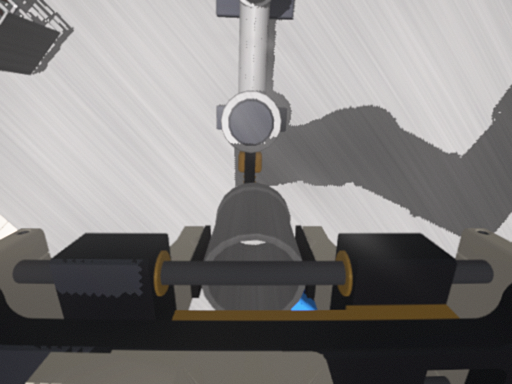

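Call:
{"fn": "carry_out", "kwargs": {"moves": "0.045 0.01 0 0 0 0 0;0.045 0.03 -0.001 0 0 0 0;0.045 0.05 -0.001 0 0 0 0;0.045 0.064 -0.002 0.004 0 0 0;0.045 0.071 -0.002 0.015 0 0 0;0.045 0.071 -0.002 0.03 0 0 0;0.045 0.071 -0.002 0.042 0 0 0;0.045 0.071 -0.002 0.05 0 0 0;0.045 0.071 -0.002 0.053 0 0 0;0.045 0.071 -0.002 0.053 0 0 0"}}

```text
clock: 30.15
tool_pos: [0.6071, 0.0355, 0.3275]
orientation: [180.0, -0.1, -130.0]
force: [-0.3, 0.4, -1.3]
opening: 0.0545
```

Call:
{"fn": "carry_out", "kwargs": {"moves": "0.045 0 0 0.0015 0 0 0;0.045 0 0 0.003 0 0 0;0.045 0 0 0.0045 0 0 0;0.045 0 0 0.006 0 0 0;0.045 0 0 0.007 0 0 0;0.045 0 0 0.007 0 0 0"}}

```text
clock: 30.75
tool_pos: [0.6069, 0.0353, 0.321]
orientation: [180.0, -0.0, -130.0]
force: [0.9, -0.2, -0.6]
opening: 0.0549
```

Call:
{"fn": "carry_out", "kwargs": {"moves": "0.045 0 0 0.001 0 0 0;0.045 0 0 0.002 0 0 0;0.045 0 0 0.0025 0 0 0;0.045 0 0 0.0025 0 0 0"}}

```text
clock: 31.15
tool_pos: [0.607, 0.0353, 0.3189]
orientation: [-180.0, 0.0, -130.0]
force: [-0.9, 0.8, 0.3]
opening: 0.0549
```

Call:
{"fn": "carry_out", "kwargs": {"moves": "0.045 0 0 0.001 0 0 0;0.045 0 0 0.001 0 0 0;0.045 0 0 0.001 0 0 0"}}

```text
clock: 31.45
tool_pos: [0.607, 0.0354, 0.3188]
orientation: [-180.0, 0.0, -130.0]
force: [-3.1, 0.9, 7.0]
opening: 0.0545
```

Seated contact. Release and rise.

Call:
{"fn": "carry_out", "kwargs": {"moves": "0.045 0 0 0 0 0 0;0.07 0 0 0 0 0 0;0.0876 0 0 0 0 0 0;0.0876 0 0 0 0 0 0;0.0876 0 0 0 0 0 0;0.0876 0 0 0 0 0 0;0.0876 0 0 0 0 0 0;0.0876 0 0 -0.02 0 0 0;0.0876 0 0 -0.05 0 0 0;0.0876 0 0 -0.085 0 0 0;0.0876 0 0 -0.085 0 0 0;0.0876 0 0 -0.085 0 0 0"}}

```text
clock: 32.65
tool_pos: [0.607, 0.0354, 0.4035]
orientation: [-180.0, 0.1, -130.0]
force: [-0.7, 0.5, -0.9]
opening: 0.0875
```

```bash
cat > fun.py <<'E'
import sys
from h import *
out=sys.argv[1]
s=ctrl.snapshot('wrist');p,R,o=pose();save(s,out);print(o['clock'],p.round(4),o['orientation'].round(2),o['force'].round(1))
q,v=ringfit(s,.6064,.0355,.185,(.027,.023));print(v,q.round(4),R.inv().apply(np.r_[q,.185]-p).round(4))
c=proj(s,[*q,.185]);crop(s,c[0],c[1],45,[circ(s,*q,.185,.027),circ(s,*q,.185,.023)],out+'c')
E
python3 fun.py w21; python3 look.py funnel_mid 0.1 s21 scene;python3 look.py funnel_mid 0.1 t21 top
```

```text
32.7 [0.6067 0.0353 0.4024] [ 1.7998e+02  1.0000e-02 -1.3000e+02] [ 0.2 -0.7  0.6]
161.52308251046 [0.6078 0.0357] [-0.001  -0.0006  0.2174]
trace [252.  174.5 271.9 212.8] 0.62
fit [0.6076 0.0371] iou 0.901 rel tool [-2.300e-03  2.000e-04  2.592e-01]
mark-> [0.6041 0.0349 0.1425]
t 32.75 pose [0.6066 0.0353 0.4017] [ 1.7994e+02 -5.0000e-02 -1.3000e+02] [-0.1 -0.9  0.2] 0.08767086365789173
trace [230.7 160.6 299.1 223.3] 0.74
trace [244.3 169.3 263.  184.7] 0.73
fit [ 0.5479 -0.0084] iou 0.288 rel tool [0.071  0.0168 0.2592]
mark-> [0.6079 0.0376 0.1425]
t 32.9 pose [0.6068 0.0353 0.4015] [ 1.7994e+02 -9.0000e-02 -1.3000e+02] [-0.4  0.9  0.6] 0.08763797289365256
```

View pics/w21c.png

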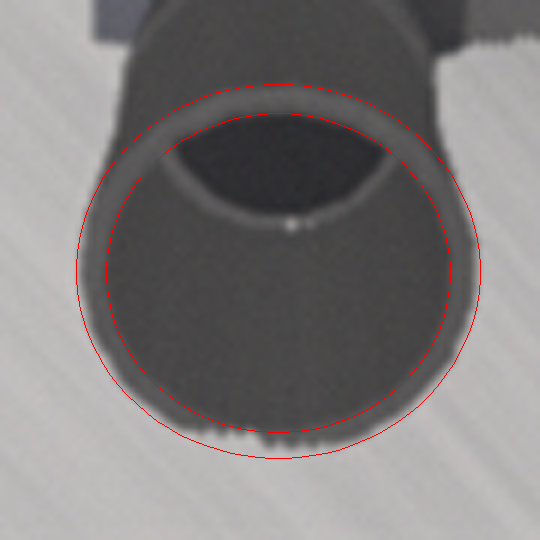

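View pics/s21.png

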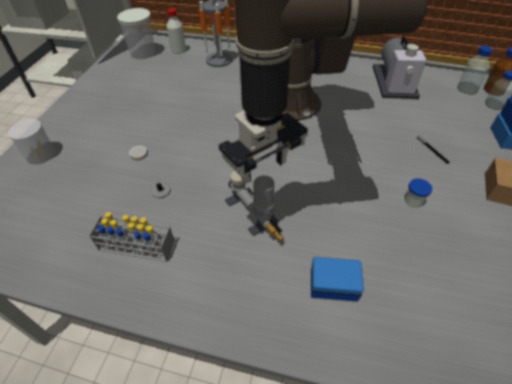

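Run:
```python
from h import *
mv([.5588,-.3082,.33],-130)
```

```text
shift [ 0.294  -0.184   0.0721] rot [ 0.0007 -0.0012  0.0001] dist 0.354
```

Call:
{"fn": "carry_out", "kwargs": {"moves": "0.0876 0.02 -0.012 0 0 0 0;0.0876 0.055 -0.034 0 0 0 0;0.0876 0.09 -0.056 0 0 0 0;0.0876 0.125 -0.078 0.01 0 0 0;0.0876 0.16 -0.1 0.025 0 0 0;0.0876 0.195 -0.122 0.04 0 0 0;0.0876 0.23 -0.144 0.055 0 0 0;0.0876 0.265 -0.166 0.065 0 0 0;0.0876 0.285 -0.178 0.072 0 0 0;0.0876 0.294 -0.184 0.072 0 0 0;0.0876 0.294 -0.184 0.072 0 0 0;0.0876 0.294 -0.184 0.072 0 0 0"}}

```text
clock: 34.2
tool_pos: [0.5592, -0.3079, 0.3308]
orientation: [-180.0, 0.0, -130.0]
force: [0.1, 0.3, 0.3]
opening: 0.088
```

```bash
cat > cov.py <<'E'
import sys
from h import *
x,y,z0,out=float(sys.argv[1]),float(sys.argv[2]),float(sys.argv[3]),sys.argv[4]
s=ctrl.snapshot('wrist');p,R,o=pose();save(s,out);print(o['clock'],p.round(4),o['orientation'].round(2),o['force'].round(1))
for nm,z,r in (('disc',z0+.009,.03),('knob',z0+.033,.009)):
    q,v=ringfit(s,x,y,z,(r,));print(nm,v.round(1),q.round(4),R.inv().apply(np.r_[q,z]-p).round(4))
    if nm=='disc': qd=q
c=proj(s,[*qd,z0+.009]);crop(s,c[0],c[1],45,[circ(s,*qd,z0+.009,.03),circ(s,*qd,z0+.033,.009),circ(s,*q,z0+.033,.009)],out+'c')
E
python3 cov.py .5588 -.3082 0 w22; python3 look.py cover_mid 0 w22b
```

```text
34.25 [ 0.5593 -0.3075  0.331 ] [-1.7998e+02  2.0000e-02 -1.2996e+02] [-0.7  0.2 -0.4]
disc 45.5 [ 0.5633 -0.3158] [ 0.004  -0.0083  0.322 ]
knob 83.9 [ 0.5535 -0.3105] [0.0061 0.0026 0.298 ]
trace [229.7 154.9 283.1 203.6] 0.72
fit [ 0.5554 -0.3087] iou 0.948 rel tool [0.0038 0.0023 0.3146]
mark-> [ 0.5575 -0.3091  0.0165]
t 34.3 pose [ 0.5594 -0.3073  0.3311] [-1.7996e+02  2.0000e-02 -1.2993e+02] [0.8 0.2 0.5] 0.0875449342166515
```

View pics/w22c.png

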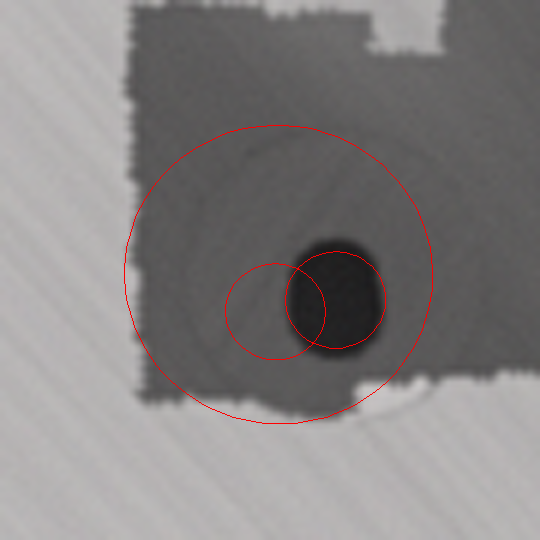

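View pics/w22.png

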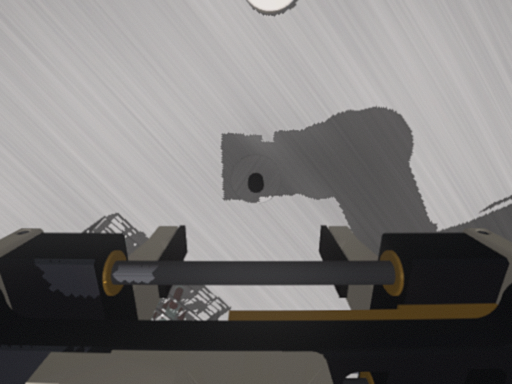

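Call:
{"fn": "carry_out", "kwargs": {"moves": "0.0876 0.002 0.001 0.02 0 0 0;0.0876 0.005 0.0025 0.04 0 0 0;0.0876 0.005 0.0025 0.06 0 0 0;0.0876 0.005 0.0025 0.08 0 0 0;0.0876 0.005 0.0025 0.08 0 0 0;0.0876 0.005 0.0025 0.08 0 0 0"}}

```text
clock: 35.0
tool_pos: [0.5543, -0.31, 0.2511]
orientation: [180.0, -0.0, -129.9]
force: [0.6, 0.1, 0.3]
opening: 0.0878
```

```bash
python3 cov.py .5545 -.3097 0 w23; python3 look.py cover_mid 0 w23b
```

```text
35.05 [ 0.5545 -0.3102  0.2518] [-1.7993e+02  1.0000e-02 -1.2994e+02] [-1.  -0.2  0.3]
disc 40.8 [ 0.5551 -0.3097] [-7.000e-04  1.000e-04  2.428e-01]
knob 70.9 [ 0.5547 -0.3091] [-0.0009  0.0008  0.2188]
trace [221.8 177.6 291.1 239.9] 0.86
fit [ 0.5554 -0.3086] iou 0.938 rel tool [-0.0017  0.0008  0.2356]
mark-> [ 0.5559 -0.3076  0.0165]
t 35.1 pose [ 0.5545 -0.3103  0.2521] [-1.7989e+02  4.0000e-02 -1.2995e+02] [ 0.  -0.9  0.2] 0.08772755720033523
```

View pics/w23c.png

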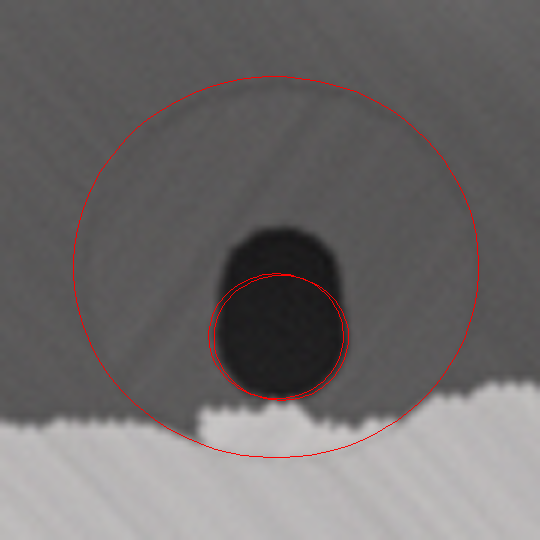

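Call:
{"fn": "carry_out", "kwargs": {"moves": "0.0876 -0.001 0.0005 0.02 0 0 0;0.0876 -0.001 0.0005 0.04 0 0 0;0.0876 -0.001 0.0005 0.055 0 0 0;0.0876 -0.001 0.0005 0.061 0 0 0;0.04 -0.001 0.0005 0.061 0 0 0;0.02 -0.001 0.0005 0.061 0 0 0;0.01 -0.001 0.0005 0.061 0 0 0;0.01 -0.001 0.0005 0.061 0 0 0;0.01 -0.001 0.0005 0.061 0 0 0;0.01 -0.001 0.0005 0.061 0 0 0;0.01 -0.001 0.0005 0.061 0 0 0;0.01 -0.001 0.0005 0.061 0 0 0;0.01 -0.001 0.0005 0.061 0 0 0;0.01 -0.001 0.0005 0.061 0 0 0;0.01 -0.001 0.0005 0.061 0 0 0;0.01 -0.001 0.0005 0.061 0 0 0;0.01 -0.001 0.0005 0.061 0 0 0;0.01 -0.001 0.0005 0.061 0 0 0"}}

```text
clock: 37.0
tool_pos: [0.5541, -0.3093, 0.1897]
orientation: [180.0, -0.0, -130.0]
force: [0.2, -0.7, -1.0]
opening: 0.0173
```

Call:
{"fn": "carry_out", "kwargs": {"moves": "0.01 0 0 0 0 0 0;0.01 0 0 -0.01 0 0 0;0.01 0 0 -0.03 0 0 0;0.01 0 0 -0.06 0 0 0;0.01 0 0 -0.09 0 0 0;0.01 0 0 -0.12 0 0 0;0.01 0 0 -0.15 0 0 0;0.01 0 0 -0.18 0 0 0;0.01 0 0 -0.205 0 0 0;0.01 0 0 -0.22 0 0 0;0.01 0 0 -0.225 0 0 0;0.01 0 0 -0.225 0 0 0;0.01 0 0 -0.225 0 0 0"}}

```text
clock: 38.3
tool_pos: [0.5538, -0.3091, 0.4137]
orientation: [179.9, -0.0, -130.0]
force: [0.3, 1.2, -1.3]
opening: 0.0168
```

Run:
```python
from h import *
s=ctrl.snapshot('wrist');p,R,o=pose();save(s,'w24');print(o['clock'],p.round(4),o['force'].round(1),o['opening'])
mv([.607+.045,.0355+.055,.413],-130)
z=p[2]-.181;zk=p[2]-.157;X=p+R.apply([0,0,.181])
q,v=ringfit(s,X[0],X[1],z,(.03,));print(v,R.inv().apply(np.r_[q,z]-p).round(4))
c=proj(s,[X[0],X[1],z]);crop(s,c[0],c[1],55,[circ(s,X[0],X[1],z,.03),circ(s,X[0],X[1],zk,.009)],'w24c',5)
```

```text
38.35 [ 0.5538 -0.3092  0.4134] [-0.8  0.5 -1.3] 0.01756583142097098
shift [-0.3693  0.1817  0.0005] rot [ 0.0019 -0.0006 -0.    ] dist 0.412
53.082705264881454 [-0.0014 -0.0004  0.181 ]
```

View pics/w24c.png

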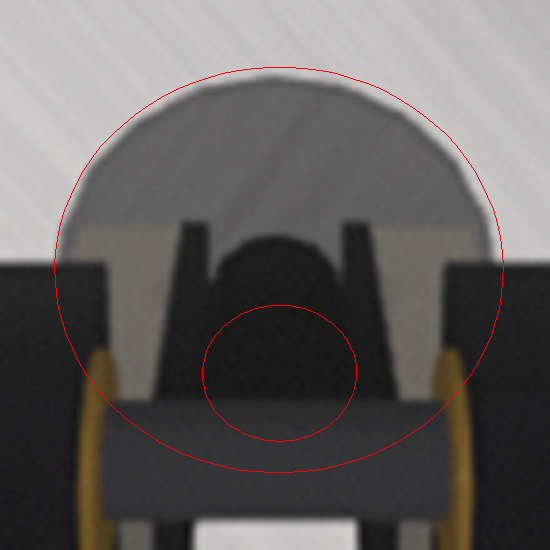

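Call:
{"fn": "carry_out", "kwargs": {"moves": "0.01 -0.009 0.004 -0.002 0 0 0;0.01 -0.027 0.013 -0.004 0 0 0;0.01 -0.054 0.027 -0.004 0 0 0;0.01 -0.081 0.04 -0.004 0 0 0;0.01 -0.108 0.053 -0.004 0 0 0;0.01 -0.135 0.066 -0.004 0 0 0;0.01 -0.162 0.08 -0.004 0 0 0;0.01 -0.189 0.093 -0.004 0 0 0;0.01 -0.216 0.106 -0.004 0 0 0;0.01 -0.243 0.12 -0.004 0 0 0;0.01 -0.27 0.133 -0.004 0 0 0;0.01 -0.297 0.146 -0.004 0 0 0;0.01 -0.324 0.16 -0.004 0 0 0;0.01 -0.346 0.17 -0.004 0 0 0;0.01 -0.36 0.177 -0.004 0 0 0;0.01 -0.369 0.182 -0.004 0 0 0;0.01 -0.369 0.182 -0.004 0 0 0;0.01 -0.369 0.182 -0.004 0 0 0"}}

```text
clock: 40.15
tool_pos: [0.6517, 0.0899, 0.4185]
orientation: [180.0, -0.0, -130.0]
force: [0.1, 0.1, -1.3]
opening: 0.0172
```

```bash
python3 fun.py w25
```

```text
40.2 [0.6516 0.0896 0.4187] [ 1.7999e+02 -2.0000e-02 -1.3003e+02] [ 0.1 -0.2 -1.4]
153.24973024751495 [0.6075 0.0363] [ 0.0691 -0.0005  0.2337]
```

View pics/w25c.png

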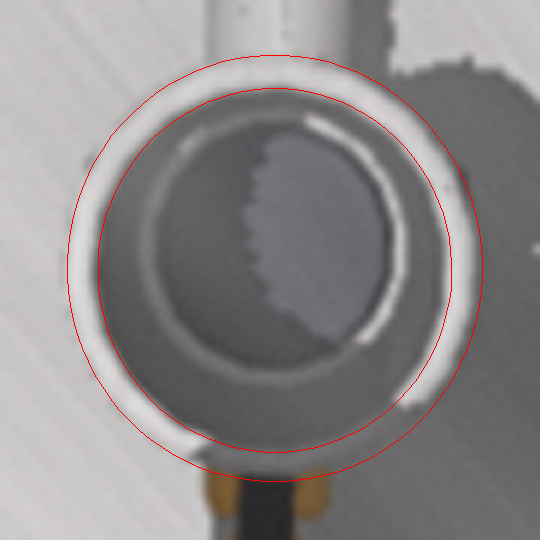

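View pics/w25.png

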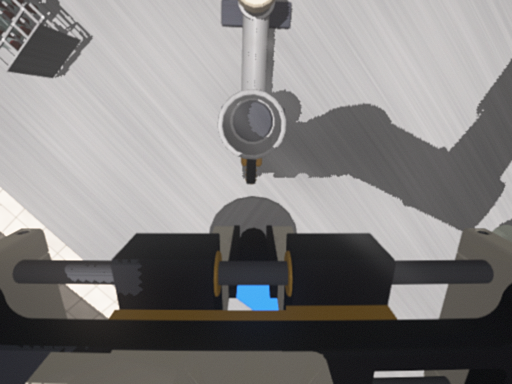

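Call:
{"fn": "carry_out", "kwargs": {"moves": "0.01 0.01 0 0 0 0 0;0.01 0.03 0 0 0 0 0;0.01 0.05 -0.001 0 0 0 0;0.01 0.063 -0.001 0.002 0 0 0;0.01 0.07 -0.001 0.008 0 0 0;0.01 0.07 -0.001 0.018 0 0 0;0.01 0.07 -0.001 0.028 0 0 0;0.01 0.07 -0.001 0.036 0 0 0;0.01 0.07 -0.001 0.0405 0 0 0;0.01 0.07 -0.001 0.0405 0 0 0"}}

```text
clock: 41.2
tool_pos: [0.6077, 0.0364, 0.3768]
orientation: [179.9, -0.1, -130.0]
force: [-0.2, -0.8, -0.7]
opening: 0.0174
```

Call:
{"fn": "carry_out", "kwargs": {"moves": "0.01 0 0 0.002 0 0 0;0.01 0 0 0.0035 0 0 0;0.01 0 0 0.005 0 0 0;0.01 0 0 0.006 0 0 0;0.01 0 0 0.006 0 0 0"}}

```text
clock: 41.7
tool_pos: [0.6076, 0.0361, 0.3721]
orientation: [180.0, 0.0, -130.0]
force: [0.4, -1.1, -1.1]
opening: 0.0168
```

Call:
{"fn": "carry_out", "kwargs": {"moves": "0.01 0 0 0.001 0 0 0;0.01 0 0 0.002 0 0 0;0.01 0 0 0.002 0 0 0"}}

```text
clock: 42.0
tool_pos: [0.6076, 0.0361, 0.37]
orientation: [180.0, -0.0, -130.0]
force: [-0.5, 0.4, -0.8]
opening: 0.0172
```

Call:
{"fn": "carry_out", "kwargs": {"moves": "0.01 0 0 0.0005 0 0 0;0.01 0 0 0.001 0 0 0;0.01 0 0 0.001 0 0 0"}}

```text
clock: 42.3
tool_pos: [0.6077, 0.0361, 0.3696]
orientation: [-180.0, 0.0, -130.0]
force: [-1.1, -0.2, 3.0]
opening: 0.0174
```

Call:
{"fn": "carry_out", "kwargs": {"moves": "0.01 0 0 -0.0005 0 0 0;0.03 0 0 -0.0005 0 0 0;0.05 0 0 -0.0005 0 0 0;0.07 0 0 -0.0005 0 0 0;0.07 0 0 -0.0005 0 0 0;0.07 0 0 -0.0005 0 0 0;0.07 0 0 -0.0005 0 0 0;0.07 0 0 -0.0005 0 0 0;0.07 0 0 -0.02 0 0 0;0.07 0 0 -0.05 0 0 0;0.07 0 0 -0.08 0 0 0;0.07 0 0 -0.08 0 0 0;0.07 0 0 -0.08 0 0 0"}}

```text
clock: 43.6
tool_pos: [0.6076, 0.0361, 0.4499]
orientation: [-180.0, 0.1, -130.0]
force: [-0.1, 0.7, -0.6]
opening: 0.0698
```

```bash
python3 cov.py .6075 .0358 .18 w26; python3 look.py cover_mid .18 w26b;python3 look.py cover_mid .18 s26 scene
```

```text
43.65 [0.6074 0.0361 0.4488] [ 1.7997e+02  1.0000e-02 -1.3000e+02] [-0.6  0.  -0.7]
disc 79.9 [0.6091 0.0376] [-0.0023 -0.0005  0.2598]
knob 71.5 [0.6078 0.0358] [-1.000e-04 -6.000e-04  2.358e-01]
trace [222.2 169.3 285.4 231.2] 0.75
fit [0.6091 0.0371] iou 0.966 rel tool [-0.0022 -0.0009  0.2518]
mark-> [0.6097 0.0367 0.1965]
t 43.7 pose [0.6073 0.0361 0.4483] [ 1.7995e+02 -5.0000e-02 -1.3000e+02] [-1.1  0.4  0.3] 0.06982207900483456
trace [224.3 183.7 284.4 236.8] 0.66
trace [249.9 173.7 279.3 194.3] 0.64
fit [0.7364 0.0763] iou 0.383 rel tool [-0.1141 -0.0731  0.2514]
mark-> [0.6109 0.0405 0.1965]
t 43.85 pose [0.6075 0.0361 0.4482] [ 1.7995e+02 -8.0000e-02 -1.3000e+02] [-0.1 -0.3 -1.6] 0.06973363257797568
```

View pics/w26c.png

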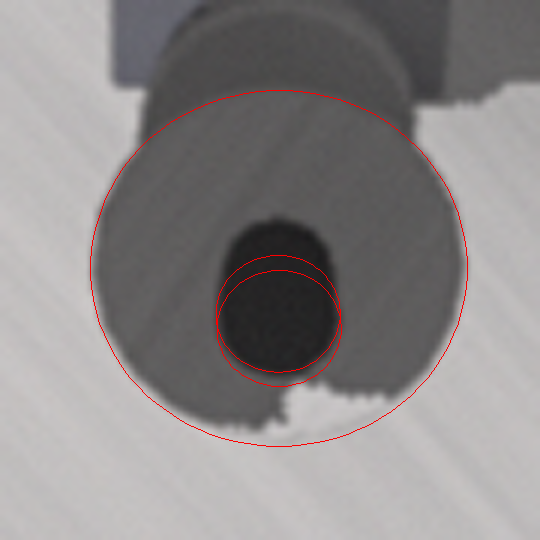

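View pics/s26.png

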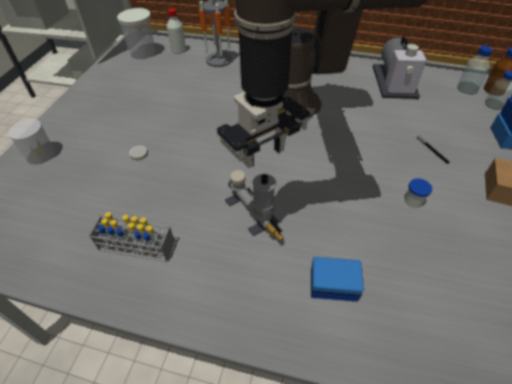

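Call:
{"fn": "carry_out", "kwargs": {"moves": "0.07 -0.02 0 -0.02 0 0 0;0.07 -0.05 0 -0.03 0 0 0;0.07 -0.08 0 -0.03 0 0 0;0.07 -0.1 0 -0.03 0 0 0;0.07 -0.1 0 -0.03 0 0 0;0.07 -0.1 0 -0.03 0 0 0"}}

```text
clock: 44.55
tool_pos: [0.672, 0.113, 0.4782]
orientation: [180.0, -0.1, -130.0]
force: [0.1, -0.3, 0.4]
opening: 0.07
```

```bash
python3 cov.py .6075 .0358 .18 w27; python3 look.py cover_mid .18 w27b; python3 look.py stopper_mid .06 w27d
python3 - <<'E'
from h import *
s=ctrl.snapshot('scene');m=cv2.cvtColor(s['image'],cv2.COLOR_RGB2BGR)[150:250,210:310];cv2.imwrite('pics/s27c.png',cv2.resize(m,None,fx=6,fy=6,interpolation=cv2.INTER_CUBIC))
E
```

```text
44.6 [0.6717 0.1125 0.4787] [ 1.7998e+02 -5.0000e-02 -1.2999e+02] [-0.5  0.3 -0.4]
disc 67.9 [0.6094 0.0389] [0.0962 0.0003 0.2898]
knob 90.4 [0.6091 0.0376] [ 9.740e-02 -2.000e-04  2.658e-01]
trace [224.4  59.1 285.2 125.9] 0.59
fit [0.6094 0.0375] iou 0.951 rel tool [ 0.0971 -0.0005  0.2826]
mark-> [0.6079 0.0357 0.1965]
t 44.65 pose [0.6716 0.1122 0.479 ] [ 1.7999e+02 -3.0000e-02 -1.3001e+02] [-0.1  1.2  0.1] 0.07028348294908253
trace [230.8 209.7 304.8 290.1] 0.37
fit [0.7131 0.2141] iou 0.274 rel tool [-0.1047  0.0339  0.3996]
t 44.8 pose [0.6715 0.1121 0.4796] [-1.7999e+02  3.0000e-02 -1.3002e+02] [ 0.2 -0.3  0.6] 0.06999759138045063
```

View pics/w27c.png

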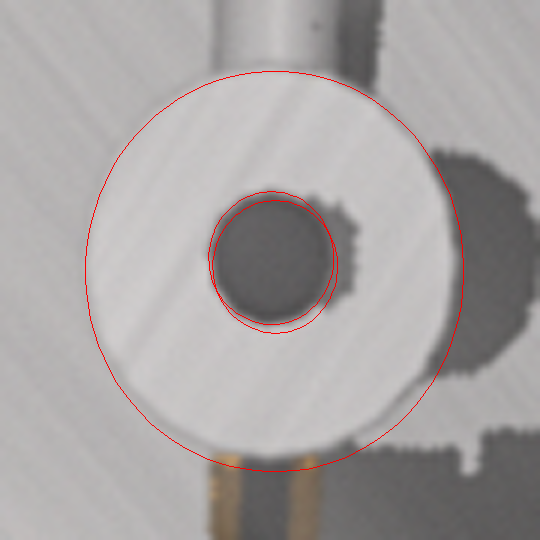

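View pics/s27c.png

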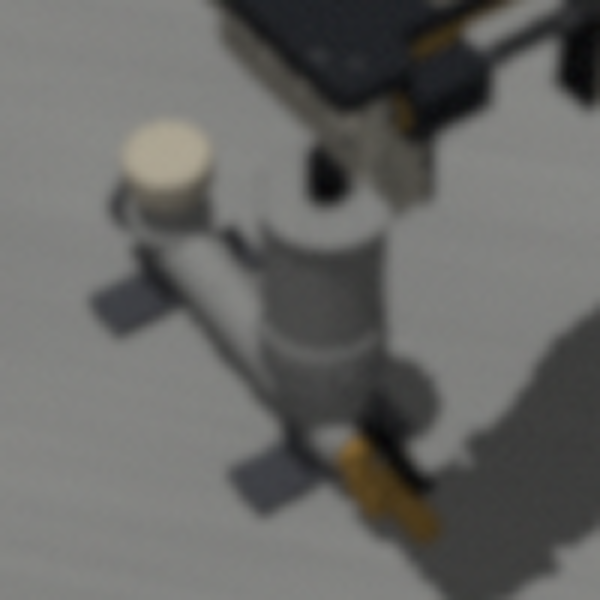

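View pics/w27.png

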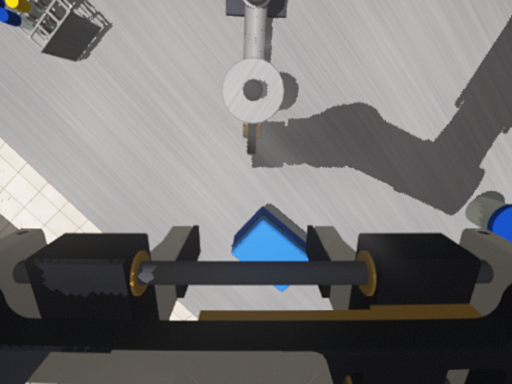

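```bash
python3 -c "
from plant import ctrl
print(ctrl.close_job(), ctrl.get_obs()['clock'])"
```

```text
the job is handed in; nothing more can be done
the job is handed in; nothing more can be done
```

The manifold is set up and the job was handed in at about 45 s. The stopper is in the blind-end port. On the tap-end port I set the support, then the funnel, then the cover, one at a time.

**Seating:** I lowered each piece until the wrist force rose, within about 1 mm of the expected seated height, then let go. The support's foot touched the rim on the way in. I backed off, shifted 1 mm and it then went in.

**Last checks:**

| Piece | Measured centre (wrist camera) | Compared with |
|---|---|---|
| Support | (0.606, 0.035) | tap-end port (0.607, 0.035) |
| Funnel | (0.607, 0.036) | support above |
| Cover | 0.608–0.609, 0.036–0.039, depending on the fit | funnel above |
| Stopper, measured right after placing | (0.521, -0.062) | blind-end port (0.520, -0.062) |

- **Scene view:** the whole stack and the stopper look upright and seated.
- **Robot:** the gripper is clear of everything.

**Checks that failed or disagreed:**
- **Cover tilt:** the first view of the seated cover put its disc and knob centres about 2 mm apart, which could mean a tilt. A second view brought them within about 1 mm, so I took it as fit error.
- **Wrong matches in late checks:** the last wrist-camera look for the stopper and the scene-camera fit of the cover both landed on the wrong region, and so did an earlier top-camera fit of the funnel. I judged those by eye or from other views.
- **Bystanders:** I did not measure the rack, tip box, cup and dish again at the end. In the pictures they look unmoved.

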